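# Change the frame jig over for the next frame

### The arm

A 6-joint arm with a two-finger parallel gripper is mounted at the origin on the work surface. World frame = base frame: x ahead of the robot, y to its left, z up, the work surface at z = 0. Lengths are in m, angles in rad, forces in N, time in s.
With the tool pointing down it reaches from about 0.325 to 0.85 m from the base axis. Payload 4.4 kg.
Tool frame: the origin (TCP) lies between the finger pads; the fingertips stand r.tip_extent ahead of it and the grasp point (between the pads) lies 8 mm behind it (r.tip_extent is the distance from the TCP to the fingertips, in m); z points along the fingers, y is the line along which they close (so a half turn about z gives the same grasp; the last joint's range is limited). The gripper opens to 94 mm and grips with 3 to 60 N. Pads are 16 mm wide; open, the fingers measure 119 mm over their backs; the gripper's body (75 mm by 177 mm) begins 78 mm behind the grasp point.
Start: joints at [-1.29, 0.207, 1.542, -0, 1.393, -0.15], TCP at [0.241, -0.522, 0.216] pointing down, gripper open.
Joint ranges: [-2.73, 2.73], [-0.86, 2.22], [0.23, 2.46], [-1.11, 4.25], [0.08, 2.63], [-2.82, 2.82]. Speed limits (rad/s): [2.79, 2.79, 3.14, 3.14, 3.14, 3.14].

### API

Orientations are given as a 3x3 rotation matrix whose columns are the frame's x, y, z axes.
In Python, from station import r gives the robot as it stands. The module is installed in compiled form; this text tells all that it offers.
- The arm moves only by the shell command python3 -m jog 'ROWS' [FORCE]. ROWS is JSON, a list that holds one entry, the list of rows, each a list of 7 numbers: the finger opening in m, from 0 to 0.094, then the shift along the tool's x, y, z in m, then the turn, a rotation vector about the tool's x, y, z in degrees. In form: [[[gripper, dx, dy, dz, rx, ry, rz], ...]]. A call has exactly 5 rows; each row shifts and turns the commanded pose from where the row before left it, along the tool's axes as they then stand; what a row does not reach is not made up. A row lasts 1/10 s, in which the tool goes at most 50 mm and 8.59 degrees, less where a joint would pass 70% of its speed; a pose out of reach is approached as far as the arm can. A call with a gripper value outside its range is refused whole. The fingers move at their own pace and stop on an object; FORCE is the grip in N (left out, the last holds). Time passes only in rows, so rows that do not move let the fingers close, or fill a call up. It gives the time, the measured TCP pose, the force, the opening and the grip force at its end, in the units of the state.
- r.get_state(): the state, without advancing time (a new reading comes with each control period).
- r.snapshot(name): name is "side" or "top" or "wrist"; returns a dict with "img" (400x640x3 uint8, red, green, blue), "fx", "fy", "cx", "cy" (pixels), "distortion" ([k1, k2, p1, p2, k3] as OpenCV has them; the pictures are not rectified), "origin" and "orientation" of the camera in the world. Camera axes: x right, y down, z forward; pixel columns grow to the right and rows downward; lengths in m; the calibration is good to about 2 mm. A picture is of the moment at which its call begins. There is no depth.
- r.job_done(): hands the job in; it is judged then, once.
The state is a dict: "time_s": time; "joints": joint angles; "joint_velocities": joint speeds; "effort": joint torques, N m; "tcp_pos": TCP position; "tcp_rot": TCP orientation; "force": force on the tool from outside, world axes, zero at the start; "torque": the same for the moment, N m; "finger_gap": finger opening in m; "grip_force": force on a finger pad.
Only numpy, scipy, OpenCV 4.12 (cv2) and the standard library are available. Lean on these libraries where they do the work, as an engineer would, in place of code of your own. Each camera call takes 0.05 s, during which the arm holds its last target. There are 200 camera calls.

### The job

Set the frame jig up for the next frame. Lift the old black locator out of the red station and stand it upright in the grey tray; fit every coloured locator laid out on the bench into the station of its own colour, turning it under light pressure, never forcing it, until its keys find the slots and it drops fully home; and tap the stiff green slide along its rail until its pointer stands at the red clip, without running past it. Leave the jar, the tape and the brush where they are.

Things in the scene. Friction and masses are not known exactly. Their poses are not given: they have to be found in the camera images.
- locator_head: loose head-tube locator with blue flange, may be absent; stands on the bench. Origin: centre of underside; z up; x along its two opposed keys (white lines); fits either way round. Upwards: pilot dia 56 mm, 0-20 (lowest 4: dia 53); keys 10 wide, 8-20 high, reaching 46 from the axis; flange dia 76, 20-28; round grip stem dia 34, 28-64; lead-in to 74. 0.2 to 0.5 kg
- station_head: head-tube station: blue base 114 mm across, slotted tower 96 across. Origin: centre of underside. Mouth at z 36 mm, bore dia 58.8, floor at z 14; two opposed slots 15 wide, set by hand within 26 deg of x (white lines on base; look or feel), as deep as the bore. Locator origin: z 28 with its keys riding on the mouth, z 16 when home (flange on mouth). Keys may be 3 deg off
- locator_bb: loose bottom-bracket locator with red flange, may be absent; stands on the bench. Origin: centre of underside; z up; x along its two opposed keys (white lines); fits either way round. Upwards: pilot dia 56 mm, 0-20 (lowest 4: dia 53); keys 10 wide, 8-20 high, reaching 46 from the axis; flange dia 76, 20-28; round grip stem dia 42, 28-58; lead-in to 68. 0.2 to 0.5 kg
- station_bb: bottom-bracket station: red base 114 mm across, slotted tower 96 across. Origin: centre of underside. Mouth at z 36 mm, bore dia 58.8, floor at z 14; two opposed slots 15 wide along x as deep as the bore. Locator origin: z 28 with its keys riding on the mouth, z 16 when home (flange on mouth). Keys may be 3 deg off
- locator_seat: loose seat-tube locator with yellow flange, may be absent; stands on the bench. Origin: centre of underside; z up; x along its two opposed keys (white lines); fits either way round. Upwards: pilot dia 56 mm, 0-20 (lowest 4: dia 53); keys 10 wide, 8-20 high, reaching 46 from the axis; flange dia 76, 20-28; round grip stem dia 28, 28-70; lead-in to 80. 0.2 to 0.5 kg
- station_seat: seat-tube station: yellow base 114 mm across, slotted tower 96 across. Origin: centre of underside. Mouth at z 36 mm, bore dia 58.8, floor at z 14; two opposed slots 15 wide, set by hand within 26 deg of x (white lines on base; look or feel), as deep as the bore. Locator origin: z 28 with its keys riding on the mouth, z 16 when home (flange on mouth). Keys may be 3 deg off
- locator_old: last job's bottom-bracket locator, dark steel, black flange, same form: pilot dia 56 mm, keys along x, flange dia 76 at 20-28, grip stem dia 38 at 28-60, lead-in to 70; origin at centre of underside. At the start it sits home in the red station and lifts straight out (20 mm). 0.36 kg
- tray: grey open tooling tray fixed on the bench, 160 x 150 mm and 24 mm high, walls and floor 5 mm; origin: centre of its underside, x along the 160 mm side
- slide_rail: steel rail of the dropout slide, 290 mm long, 46 mm wide, top 16 mm above its origin, fixed on the jig plate. Origin: centre of its underside (12 mm above the bench). Its y axis runs along the rail, the way the slide must travel. A white rule lies along its +x side
- slide (a joint): travel of the green slide (carriage) along the rail's +y, 0 to 0.165 m; held by stiff friction of about 9 N, it stays where it is left. The block is 56 mm across, 60 mm along the rail, 16 to 50 mm above the rail's origin; a steel dropout plate with a brass dummy axle stands on it up to 92 mm above the rail's origin
- slide_push (a point): centre of the slide's rear (-y) face, 34 mm above the rail's origin: the face to tap
- slide_pointer (a point): tip of the small black pointer on the slide's +x side (over the middle of its length)
- index_clip: red clip, 18 x 4 mm and 16 mm high, fixed on the rail's +x side beside the rule: the mark. Origin: middle of its underside, axes like the rail's; the pointer is at the mark when pointer and clip have the same y in the rail's frame
- flux_jar: flux jar 60 mm across, 75 mm high, bystander
- tape_roll: empty-cored roll of tape 90 mm across, 25 mm high, bystander
- wire_brush: wire brush 200 mm long lying on the bench, bystander
Mind the look-alikes: they are no part of the job. Leave any turquoise look-alike of the locator_head alone. What is shaped like the locator_bb but orange is not meant.

How it is judged:
At the end, for the whole second after the job is handed in: Every coloured locator present is home in its own colour's station, at rest: keys in slots, within 2.5 mm of home height, 4 mm of centre, upright. The black one stands upright on the tray's floor. The slide's pointer is within 3 mm of the clip along the rail (horizontal distance between locator_head and station_head below 0.004 m and z of locator_head in the frame of station_head between 0.012 and 0.0185 m and angle between each of locator_head, locator_bb, locator_seat's own z axis and vertical below 0.06 rad and linear speed of each of locator_head, locator_bb, locator_seat, locator_old below 0.02 m/s and horizontal distance between locator_bb and station_bb below 0.004 m and z of locator_bb in the frame of station_bb between 0.012 and 0.0185 m and horizontal distance between locator_seat and station_seat below 0.004 m and z of locator_seat in the frame of station_seat between 0.012 and 0.0185 m and x of locator_old in the frame of tray between -0.06 and 0.06 m and y of locator_old in the frame of tray between -0.055 and 0.055 m and z of locator_old in the frame of tray below 0.01 m and angle between locator_old's own z axis and vertical below 0.1 rad and y of slide_pointer in the frame of index_clip between -0.003 and 0.003 m); the robot touches nothing.
It fails at once if the slide is pushed past the mark by more than 4 mm (y of slide_pointer in the frame of index_clip above 0.004 m).
It fails at once if a locator is forced: pressed against its station with more than 60 N (contact force between locator_head and station_head above 60 N or contact force between locator_bb and station_bb above 60 N or contact force between locator_seat and station_seat above 60 N).
It fails at once if the flux jar is shifted more than 3 cm (distance of flux_jar from where it was at the start of the episode above 0.03 m).
It fails at once if the tape roll is shifted more than 3 cm (distance of tape_roll from where it was at the start of the episode above 0.03 m).
It fails at once if the wire brush is shifted more than 3 cm (distance of wire_brush from where it was at the start of the episode above 0.03 m).
Of locator_head, locator_bb, locator_seat only 2 to 3 are there at a start; the rules pass over those that are not, and their reading is None.
At some moment in a run one of locator_head, locator_bb, locator_seat may be knocked a few centimetres aside while the robot is not near it.
It also fails if it takes over 210 s, if anything falls off the work surface, if the arm or the gripper's body presses on something with over 40 N, if the wrist force passes 120 N, or if a joint passes its speed limit or range.

## Working session

There is one attempt and no reset: what is moved stays moved. The work goes in short steps, Python scripts to look and compute and a shell command to move; the robot and the scene stay as the last step left them, time stands still between calls to the robot, and variables do not carry over. Pictures are saved under pics/ and viewed, at most 14 in all, crops included, and the job is handed in when it is done.

```bash
mkdir -p pics; cat > h.py <<'E'
import numpy as np, cv2
from station import r
def snap(name,fn=None):
    s=r.snapshot(name); 
    if fn: cv2.imwrite('pics/'+fn,s['img'][:,:,::-1])
    return s
def ray(s,u,v):
    K=np.array([[s['fx'],0,s['cx']],[0,s['fy'],s['cy']],[0,0,1.]])
    p=cv2.undistortPoints(np.array([[[u,v]]],float),K,np.array(s['distortion'],float))[0,0]
    d=np.array(s['orientation'])@np.array([p[0],p[1],1.]); return np.array(s['origin']),d/np.linalg.norm(d)
def plane(s,u,v,z):
    o,d=ray(s,u,v); return o+d*(z-o[2])/d[2]
def tri(s1,p1,s2,p2):
    o1,d1=ray(s1,*p1); o2,d2=ray(s2,*p2)
    A=np.stack([d1,-d2],1); t=np.linalg.lstsq(A,o2-o1,rcond=None)[0]
    a=o1+t[0]*d1;b=o2+t[1]*d2
    return (a+b)/2,np.linalg.norm(a-b)
def proj(s,P):
    R=np.array(s['orientation']);K=np.array([[s['fx'],0,s['cx']],[0,s['fy'],s['cy']],[0,0,1.]])
    c=R.T@(np.array(P,float)-np.array(s['origin']))
    return cv2.projectPoints(c.reshape(1,1,3),np.zeros(3),np.zeros(3),K,np.array(s['distortion'],float))[0].ravel()
E
python3 - <<'E'
from h import *
import pickle
for n in ['top','side','wrist']:
    s=snap(n,n+'0.png'); pickle.dump(s,open(n+'0.pkl','wb')); print(n,s['origin'],np.round(s['orientation'],3).tolist(),s['fx'],s['distortion'])
print(r.get_state(),r.tip_extent)
E
```

```text
top [ 0.50556294 -0.03466728  1.12588869] [[-0.03, -0.998, 0.046], [-0.999, 0.031, 0.02], [-0.022, -0.046, -0.999]] 421.4127053232231 [-0.11072294  0.          0.          0.          0.        ]
side [ 0.52822356 -1.20019109  0.78644773] [[1.0, -0.023, 0.022], [-0.03, -0.51, 0.859], [-0.008, -0.86, -0.511]] 449.37254997500906 [-0.0822933  0.         0.         0.         0.       ]
wrist [ 0.31258932 -0.48825211  0.38282074] [[0.419, -0.872, -0.252], [-0.908, -0.403, -0.114], [-0.003, 0.277, -0.961]] 285.3844871194769 [0.0020526 0.        0.        0.        0.       ]
{'time_s': 0.15, 'joints': array([-1.28948990e+00,  2.07241765e-01,  1.54256695e+00,  1.05143689e-05,
        1.39350037e+00, -1.50521806e-01]), 'joint_velocities': array([-0.00081318, -0.00315495, -0.00417047,  0.00029016, -0.00081817,
        0.0003166 ]), 'effort': array([ 1.07026131e-03, -3.71308494e+01, -2.81813031e+01,  6.98673539e-02,
        3.26489168e-02, -1.06189545e-04]), 'tcp_pos': array([ 0.24047444, -0.52166107,  0.2155755 ]), 'tcp_rot': array([[ 9.08202936e-01,  4.18529820e-01, -4.66555288e-04],
       [ 4.18529994e-01, -9.08201473e-01,  1.65183036e-03],
       [ 2.67614065e-04, -1.69546457e-03, -9.99998527e-01]]), 'force': array([ 0.6652053 ,  0.19775177, -0.72465342]), 'torque': array([-0.02334881,  0.07835481, -0.00084489]), 'grip_force': 0.0, 'finger_gap': 0.09401318436272718} 0.011
```

View pics/top0.png

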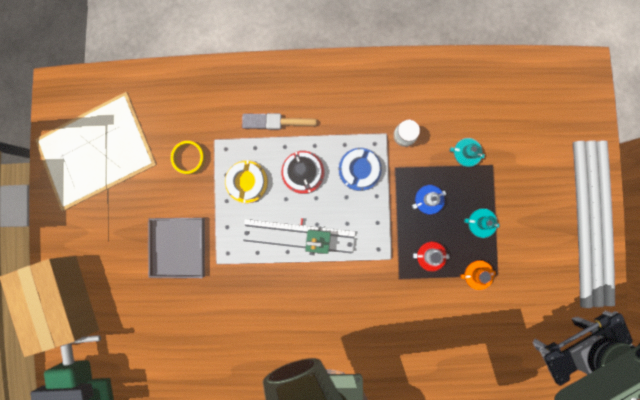

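View pics/side0.png

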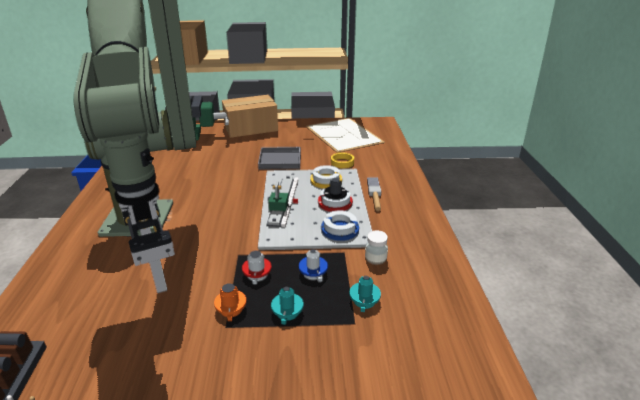

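```bash
cat >> h.py <<'E'
HUE={'red':[(0,7),(172,180)],'orange':[(9,17)],'yellow':[(22,33)],'green':[(50,78)],'teal':[(82,96)],'blue':[(104,125)]}
def blobs(s,col,smin=140,vmin=60,amin=25):
    h=cv2.cvtColor(s['img'],cv2.COLOR_RGB2HSV); m=np.zeros(h.shape[:2],np.uint8)
    for a,b in HUE[col]: m|=cv2.inRange(h,(a,smin,vmin),(b,255,255))
    cs,_=cv2.findContours(m,cv2.RETR_EXTERNAL,cv2.CHAIN_APPROX_NONE)
    out=[]
    for c in cs:
        if len(c)>=5:
            hl=cv2.convexHull(c); 
            if cv2.contourArea(hl)>amin:
                e=cv2.fitEllipse(c); out.append((cv2.contourArea(hl),np.round(e[0],1).tolist(),np.round(e[1],1).tolist(),cv2.boundingRect(c)))
    return sorted(out,reverse=True)
E
python3 - <<'E'
from h import *
import pickle
for n in ['top','side']:
    s=pickle.load(open(n+'0.pkl','rb'))
    for c in HUE:
        for b in blobs(s,c,smin=140 if c!='green' else 80)[:6]:
            if c=='orange' and b[0]>3000: continue
            print(n,c,b, np.round(plane(s,*b[1],0.024),3)[:2] if n=='top' else '')
s=pickle.load(open('top0.pkl','rb'))
cv2.imwrite('pics/crop0.png',cv2.resize(s['img'][125:295,215:500,::-1],None,fx=2.8,fy=2.8,interpolation=cv2.INTER_CUBIC))
E
```

```text
top red (309.0, [431.4, 249.3], [16.1, 26.4], (417, 241, 29, 15)) [ 0.424 -0.283]
top red (296.5, [431.2, 262.2], [16.6, 26.0], (417, 257, 29, 15)) [ 0.39  -0.282]
top orange (751.5, [45.9, 363.1], [24.7, 40.6], (34, 345, 28, 43)) [0.125 0.793]
top orange (91.5, [574.5, 341.5], [2.8, 36.6], (561, 332, 30, 19)) [ 0.159 -0.67 ]
top orange (81.5, [54.3, 275.2], [5.1, 17.2], (51, 266, 7, 21)) [0.375 0.752]
top orange (75.5, [69.4, 304.3], [6.2, 13.5], (66, 297, 8, 15)) [0.294 0.708]
top orange (51.0, [77.6, 331.6], [5.6, 10.8], (74, 326, 9, 12)) [0.218 0.686]
top yellow (847.0, [186.8, 156.9], [32.3, 32.8], (171, 141, 33, 33)) [0.689 0.359]
top yellow (285.5, [245.6, 180.7], [16.5, 20.6], (236, 169, 19, 24)) [0.619 0.199]
top yellow (33.0, [237.6, 197.9], [4.0, 12.9], (231, 196, 13, 6)) [0.574 0.222]
top yellow (29.5, [251.3, 199.9], [2.7, 13.2], (246, 197, 13, 6)) [0.567 0.185]
top green (566.5, [59.4, 378.6], [21.3, 33.2], (44, 368, 32, 22)) [0.082 0.753]
top green (211.0, [100.5, 388.3], [12.6, 23.0], (90, 381, 19, 19)) [0.06  0.626]
top green (171.0, [318.0, 235.6], [9.2, 22.9], (308
[... 705 characters left out ...]
(261, 250, 47, 5)) 
side orange (58.0, [7.4, 346.8], [4.1, 17.6], (0, 345, 17, 5)) 
side yellow (259.5, [342.1, 159.8], [14.1, 22.7], (331, 153, 23, 15)) 
side green (274.5, [277.7, 201.2], [16.4, 19.9], (269, 193, 19, 18)) 
side green (117.5, [205.8, 107.4], [9.8, 16.2], (201, 102, 12, 16)) 
side teal (781.0, [286.6, 305.0], [30.1, 32.1], (271, 288, 33, 36)) 
side teal (671.5, [364.3, 293.8], [28.4, 29.3], (349, 277, 31, 35)) 
side blue (519.0, [85.4, 170.7], [19.8, 34.8], (72, 156, 29, 34)) 
side blue (461.5, [339.9, 227.5], [21.8, 34.8], (322, 222, 37, 18)) 
side blue (453.5, [312.6, 265.8], [18.8, 28.5], (298, 257, 30, 19)) 
side blue (25.5, [339.7, 222.5], [3.1, 9.9], (334, 221, 12, 4))
```

View pics/crop0.png

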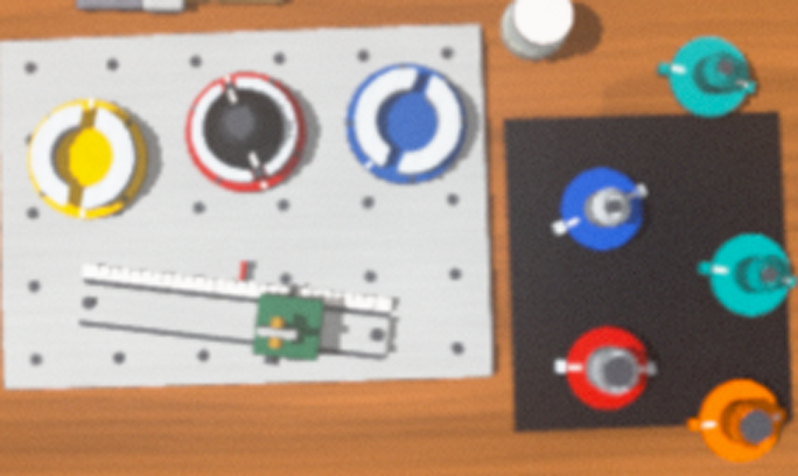

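Crop shows, in top-image pixels: blue locator (430,199) and red locator (432,256), with grey stems, match locator_head and locator_bb. Turquoise (468,152), (483,222) and orange (480,275) are look-alikes, and there is no yellow locator. The yellow station (246,182), red (302,172, with the old black locator) and blue (361,169) are on the plate. The slide is at (318,240), and its red clip at (303,221) lies towards +y.

```bash
python3 -m jog '[[[0.094,0,0,-0.01,0,0,4.95],[0.094,0,0,-0.01,0,0,4.95],[0.094,0,0,-0.01,0,0,4.95],[0.094,0,0,-0.01,0,0,4.95],[0.094,0,0,-0.01,0,0,4.95]]]'
python3 -m jog '[[[0.094,0.04,-0.03,0,0,0,0],[0.094,0.04,-0.03,0,0,0,0],[0.094,0.04,-0.03,0,0,0,0],[0.094,0.04,-0.03,0,0,0,0],[0.094,0.03,-0.03,0,0,0,0]]]'
python3 -m jog '[[[0.094,0.01,-0.03,0,0,0,0],[0.094,0.01,-0.03,0,0,0,0],[0.094,0.01,-0.03,0,0,0,0],[0.094,0,0,0,0,0,0],[0.094,0,0,0,0,0,0]]]'
cat > m.py <<'E'
from h import *
import pickle,sys
s=snap('wrist',sys.argv[1]+'.png'); pickle.dump(s,open(sys.argv[1]+'.pkl','wb'))
st=r.get_state(); print(st['time_s'],np.round(st['tcp_pos'],4),np.round(st['tcp_rot'],4).tolist(),np.round(s['origin'],4),np.round(st['force'],1))
E
python3 m.py wl
```

```text
time_s: 0.65
tcp_pos: [0.2405, -0.5219, 0.2664]
tcp_rot: [[1.0, -0.004, -0.0], [-0.004, -1.0, 0.001], [-0.0, -0.001, -1.0]]
force: [-0.1, 0.1, -0.6]
finger_gap: 0.094
grip_force: 0.0
time_s: 1.15
tcp_pos: [0.4324, -0.3705, 0.2661]
tcp_rot: [[1.0, 0.001, 0.0], [0.001, -1.0, 0.001], [0.0, -0.001, -1.0]]
force: [-0.0, -0.5, 0.6]
finger_gap: 0.0943
grip_force: 0.0
time_s: 1.65
tcp_pos: [0.4607, -0.282, 0.2662]
tcp_rot: [[1.0, 0.001, -0.001], [0.001, -1.0, -0.0], [-0.001, 0.0, -1.0]]
force: [0.8, -0.7, -0.2]
finger_gap: 0.094
grip_force: 0.0
1.7 [ 0.4605 -0.2827  0.2663] [[1.0, -0.0001, -0.0005], [-0.0001, -1.0, -0.0004], [-0.0005, 0.0004, -1.0]] [ 0.5402 -0.2819  0.4336] [-0.3 -0.2 -0.6]
```

View pics/wl.png

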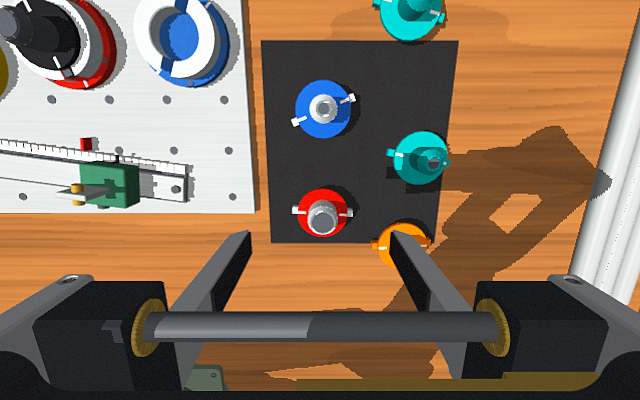

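Wrist view: blue locator (323,108), red locator (323,213), orange look-alike (400,243) close to the red one, turquoise at (410,5) and (420,158). Next I look over the stations from two places.

```bash
python3 -m jog '[[[0.094,0.012,-0.045,0,0,0,0],[0.094,0.012,-0.045,0,0,0,0],[0.094,0.012,-0.045,0,0,0,0],[0.094,0.012,-0.045,0,0,0,0],[0.094,0.012,-0.04,0,0,0,0]]]' >/dev/null
python3 -m jog '[[[0.094,0,0,0,0,0,0],[0.094,0,0,0,0,0,0],[0.094,0,0,0,0,0,0],[0.094,0,0,0,0,0,0],[0.094,0,0,0,0,0,0]]]' >/dev/null
python3 m.py ws1
python3 -m jog '[[[0.094,0,-0.04,0,0,0,0],[0.094,0,-0.04,0,0,0,0],[0.094,0,-0.04,0,0,0,0],[0.094,0,0,0,0,0,0],[0.094,0,0,0,0,0,0]]]' >/dev/null
python3 -m jog '[[[0.094,0,0,0,0,0,0],[0.094,0,0,0,0,0,0],[0.094,0,0,0,0,0,0],[0.094,0,0,0,0,0,0],[0.094,0,0,0,0,0,0]]]' >/dev/null
python3 m.py ws2
python3 - <<'E'
from h import *
import pickle
for n in ['wl','ws1','ws2']:
    s=pickle.load(open(n+'.pkl','rb'))
    for c in ['red','blue','yellow','green']:
        for b in blobs(s,c,smin=120 if c!='green' else 80,vmin=40,amin=60)[:6]: print(n,c,b)
E
```

```text
2.75 [ 0.5205 -0.0635  0.2664] [[1.0, -0.0023, -0.0001], [-0.0023, -1.0, -0.0001], [-0.0001, 0.0001, -1.0]] [ 0.6    -0.064   0.4338] [-0.7 -0.2  0. ]
3.8 [0.5207 0.0574 0.2664] [[1.0, -0.0008, -0.0001], [-0.0008, -1.0, -0.0], [-0.0001, 0.0, -1.0]] [0.6002 0.0571 0.4338] [ 0.3 -0.6  1.2]
wl red (4116.0, [73.5, 42.7], [72.7, 89.7], (53, 0, 64, 90))
wl red (1942.0, [322.1, 212.1], [47.2, 49.5], (297, 188, 51, 49))
wl red (127.0, [85.5, 143.8], [12.0, 13.9], (80, 138, 12, 13))
wl blue (5015.0, [192.6, 44.4], [67.0, 81.9], (159, 0, 71, 87))
wl blue (2600.5, [322.6, 108.6], [52.8, 59.4], (295, 79, 57, 60))
wl yellow (774.5, [339.6, 383.1], [10.7, 81.8], (297, 379, 85, 12))
wl yellow (314.0, [506.0, 380.6], [12.6, 25.7], (492, 372, 29, 19))
wl yellow (234.5, [2.9, 72.3], [7.4, 50.6], (0, 47, 8, 49))
wl yellow (172.0, [437.5, 382.8], [9.4, 24.5], (426, 379, 26, 11))
wl yellow (115.5, [561.9, 385.3], [9.8, 14.0], (556, 376, 13, 16))
wl yellow (92.0, [393.8, 381.0], [4.8, 26.5], (383, 379, 26, 6))
wl green (2399.5, [110.7, 182.6], [46.4, 63.3], (79, 161, 61, 47))
ws1 red (4320.5, [236.2, 88.8
[... 1214 characters left out ...]
, (292, 49, 24, 22))
ws2 red (212.5, [337.5, 54.0], [13.3, 35.9], (318, 46, 31, 12))
ws2 blue (5239.5, [435.3, 88.5], [68.2, 85.1], (397, 43, 75, 90))
ws2 blue (2350.0, [559.8, 152.8], [47.7, 58.4], (532, 126, 57, 55))
ws2 yellow (4852.5, [224.1, 107.0], [66.0, 82.3], (193, 63, 69, 87))
ws2 yellow (4823.0, [93.6, 49.7], [67.7, 89.5], (53, 10, 82, 78))
ws2 yellow (1588.5, [367.9, 383.2], [10.3, 156.2], (296, 379, 158, 12))
ws2 yellow (311.0, [531.7, 379.6], [14.8, 26.0], (515, 372, 29, 19))
ws2 yellow (218.0, [462.3, 385.2], [10.5, 21.0], (450, 379, 25, 12))
ws2 yellow (175.5, [570.0, 380.5], [8.3, 20.3], (562, 372, 19, 19))
ws2 green (1775.0, [353.6, 224.3], [45.8, 49.7], (331, 202, 48, 46))
```

View pics/ws2.png

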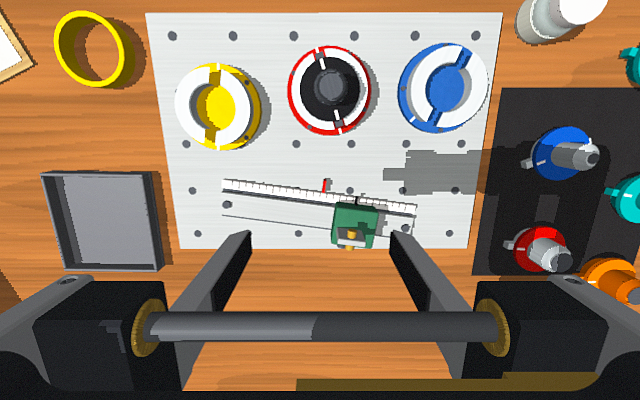

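Wrist view ws2: yellow station (220,107), red with the black locator (330,90), blue station (443,88), tray (103,222), slide (354,225), clip (327,185), black pointer (357,199). I now compute centres and slot angles.

```bash
cat >> h.py <<'E'
import pickle
def L(n): return pickle.load(open(n+'.pkl','rb'))
def mask(s,col,box,smin=120,vmin=40):
    h=cv2.cvtColor(s['img'],cv2.COLOR_RGB2HSV); m=np.zeros(h.shape[:2],np.uint8)
    for a,b in HUE[col]: m|=cv2.inRange(h,(a,smin,vmin),(b,255,255))
    k=np.zeros_like(m); x,y,w,hh=box; k[y:y+hh,x:x+w]=1
    return m*k
def disc(s,m,z):
    hl=cv2.convexHull(cv2.findNonZero(m))
    P=np.array([plane(s,u,v,z)[:2] for u,v in hl[:,0].astype(float)],np.float32)
    c,rad=cv2.minEnclosingCircle(P*1000); return np.round(c,1),round(rad,1)
def circ(s,m,z):
    hl=cv2.convexHull(cv2.findNonZero(m))
    P=np.array([plane(s,u,v,z)[:2] for u,v in hl[:,0].astype(float)])*1000
    A=np.c_[2*P,np.ones(len(P))]; q=np.linalg.lstsq(A,(P**2).sum(1),rcond=None)[0]
    return np.round(q[:2],1),round(float(np.sqrt(q[2]+q[0]**2+q[1]**2)),1)
E
python3 - <<'E'
from h import *
for n,c,box in [('ws2','red',(283,40,90,100)),('ws1','blue',(300,38,100,100)),('ws2','yellow',(185,58,85,100)),('ws1','red',(200,40,90,100)),('ws2','blue',(390,38,90,100))]:
    s=L(n)
    for z in (.016,.02,.024): print(n,c,z,disc(s,mask(s,c,box),z),circ(s,mask(s,c,box),z))
for n,c,box in [('wl','blue',(290,75,70,70)),('ws1','blue',(440,120,70,70)),('wl','red',(290,180,70,65)),('ws1','red',(430,220,60,60))]:
    s=L(n)
    for z in (.02,.028): print(n,c,z,disc(s,mask(s,c,box),z),circ(s,mask(s,c,box),z))
s=L('ws1'); w=L('wl'); a=s['img'][35:140,200:400,::-1]; b=w['img'][75:240,290:360,::-1]
A=cv2.resize(a,None,fx=4,fy=4,interpolation=cv2.INTER_CUBIC); 
t=L('ws2')['img'][170:255,305:425,::-1]; T=cv2.resize(t,None,fx=2,fy=2,interpolation=cv2.INTER_CUBIC)
B=cv2.resize(b,None,fx=1,fy=1); C=np.zeros((600,800,3),np.uint8); C[:420]=A; C[425:425+170,:240]=T
B1=cv2.resize(w['img'][75:145,285:365,::-1],None,fx=2.3,fy=2.3); B2=cv2.resize(w['img'][180:250,285:365,::-1],None,fx=2.3,fy=2.3)
C[425:425+B1.shape[0],260:260+B1.shape[1]]=B1; C[425:425+B2.shape[0],460:460+B2.shape[1]]=B2
cv2.imwrite('pics/c1.png',C)
E
```

```text
ws2 red 0.016 (array([635.6,  45.3]), 57.7) (array([635.7,  45.3]), 57.4)
ws2 red 0.02 (array([635.2,  45.4]), 57.2) (array([635.4,  45.5]), 56.9)
ws2 red 0.024 (array([634.9,  45.5]), 56.6) (array([635. ,  45.6]), 56.3)
ws1 blue 0.016 (array([ 638.9, -106.2]), 57.6) (array([ 638.9, -106.2]), 57.3)
ws1 blue 0.02 (array([ 638.5, -105.8]), 57.0) (array([ 638.6, -105.8]), 56.7)
ws1 blue 0.024 (array([ 638.1, -105.4]), 56.5) (array([ 638.2, -105.4]), 56.2)
ws2 yellow 0.016 (array([614.7, 197.9]), 58.4) (array([614.8, 197.9]), 57.8)
ws2 yellow 0.02 (array([614.6, 196.5]), 57.8) (array([614.7, 196.6]), 57.2)
ws2 yellow 0.024 (array([614.4, 195.2]), 57.3) (array([614.5, 195.2]), 56.7)
ws1 red 0.016 (array([635.6,  47. ]), 57.9) (array([635.6,  47. ]), 57.6)
ws1 red 0.02 (array([635.2,  46. ]), 57.4) (array([635.2,  46. ]), 57.1)
ws1 red 0.024 (array([634.9,  44.9]), 56.8) (array([634.9,  44.9]), 56.5)
ws2 blue 0.016 (array([ 638.6, -106.7]), 58.6) (array([ 638.7, -106.8]), 57.7)
ws2 blue 0.02 (array([ 638.2, -105.1]), 58.1) (array([ 638.3, -105.3]), 57.2)
ws2 blue 0.024 (array([ 637.9, -103.6]), 57.5) (array([ 638. , -103.7]), 56.6)
wl blue 0.02 (array([ 552.6, -285.3]), 39.3) (array([ 552.5, -285.4]), 38.9)
wl blue 0.028 (array([ 552.4, -285.3]), 38.5) (array([ 552.3, -285.3]), 38.2)
ws1 blue 0.02 (array([ 551.7, -287.6]), 40.3) (array([ 552. , -287.9]), 39.5)
ws1 blue 0.028 (array([ 552.7, -283.3]), 39.5) (array([ 552.9, -283.6]), 38.8)
wl red 0.02 (array([ 402.2, -284.9]), 39.7) (array([ 402.3, -285.2]), 39.2)
wl red 0.028 (array([ 404.8, -284.8]), 38.9) (array([ 404.9, -285.1]), 38.5)
ws1 red 0.02 (array([ 402.3, -286.3]), 41.0) (array([ 402.8, -287. ]), 39.8)
ws1 red 0.028 (array([ 406.1, -282. ]), 40.2) (array([ 406.6, -282.7]), 39.0)
```

View pics/c1.png

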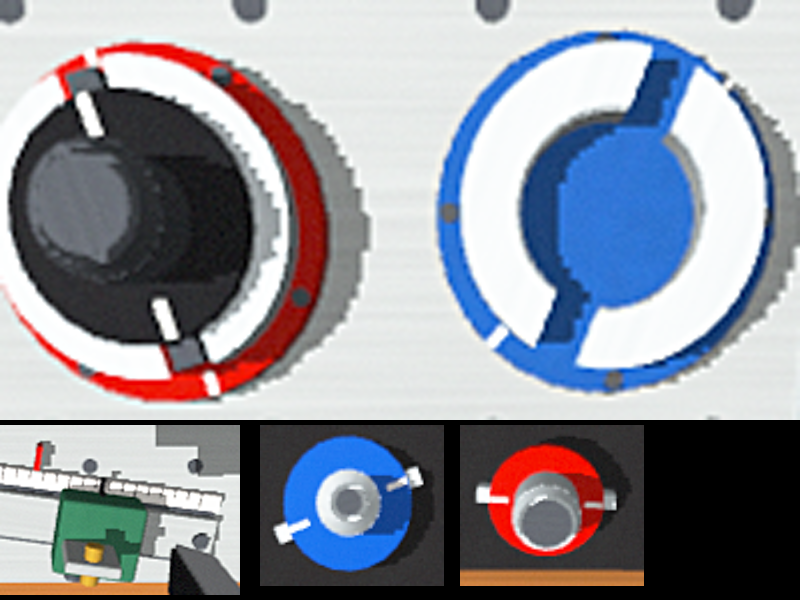

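```bash
python3 - <<'E'
from h import *
def ang(s,a,b,z):
    d=plane(s,*a,z)-plane(s,*b,z); return np.round([np.degrees(np.arctan2(d[1],d[0]))%180,*( (plane(s,*a,z)+plane(s,*b,z))/2*1000)],1)
s1=L('ws1');w=L('wl');s2=L('ws2')
print('blue slots',ang(s1,(368.5,48.75),(339.25,123),.048))
print('red lines',ang(s1,(222,49.25),(252.75,131.25),.02))
print('blue loc',ang(w,(295,121.5),(353.3,97.6),.02),'red loc',ang(w,(295,210),(350.2,212.6),.02))
print('stem top',tri(s1,(220,86),s2,(331,86)))
print('pointer',plane(s2,356.5,200.5,.03),'clip',plane(s2,324,191,.03))
t=L('top0'); print('tray')
for u,v in [(43,172),(151,170),(62,272),(160,268)]: print(plane(s2,u,v,.024))
E
python3 -m jog '[[[0.094,0.038,0.004,0,0,0,0],[0.094,0.038,0.004,0,0,0,0],[0.094,0.038,0.004,0,0,0,0],[0.094,0,0,0.04,0,0,0],[0.094,0,0,0.04,0,0,0]]]'
python3 -m jog '[[[0.094,0,0,0.03,0,0,0],[0.094,0,0,0.03,0,0,0],[0.094,0,0,0.02,0,0,0],[0.094,0,0,0.02,0,0,0],[0.094,0,0,0.01,0,0,0]]]'
python3 -m jog '[[[0.094,0,0,0.004,0,0,0],[0.06,0,0,0,0,0,0],[0.05,0,0,0,0,0,0],[0.045,0,0,0,0,0,0],[0.045,0,0,0,0,0,0]]]' 10
```

```text
blue slots [ 158.6  638.3 -106.    48. ]
red lines [ 17.6 635.5  47.5  20. ]
blue loc [ 111.5  552.2 -287.    20. ] red loc [  87.3  404.7 -286.    20. ]
stem top (array([0.63468542, 0.0452605 , 0.0993492 ]), np.float64(6.66894569698492e-05))
pointer [0.48482456 0.00371961 0.03      ] clip [0.49925157 0.05158961 0.03      ]
tray
[0.5263061  0.45884546 0.024     ]
[0.52919856 0.30211118 0.024     ]
[0.36385742 0.47213211 0.024     ]
[0.37083214 0.31379142 0.024     ]
time_s: 4.3
tcp_pos: [0.6374, 0.0453, 0.187]
tcp_rot: [[1.0, -0.001, 0.005], [-0.001, -1.0, -0.0], [0.005, 0.0, -1.0]]
force: [-0.3, -0.8, -1.2]
finger_gap: 0.0935
grip_force: 0.0
time_s: 4.8
tcp_pos: [0.6332, 0.0457, 0.0739]
tcp_rot: [[1.0, -0.0, -0.004], [-0.0, -1.0, 0.0], [-0.004, -0.0, -1.0]]
force: [-0.2, -0.2, -0.7]
finger_gap: 0.0941
grip_force: 0.0
time_s: 5.3
tcp_pos: [0.6355, 0.0457, 0.0736]
tcp_rot: [[1.0, -0.0, 0.002], [-0.0, -1.0, -0.0], [0.002, 0.0, -1.0]]
force: [-0.5, -1.4, -0.4]
finger_gap: 0.0653
grip_force: 0.0
```

```bash
python3 -m jog '[[[0.034,0,0,0,0,0,0],[0.034,0,0,0,0,0,0],[0.034,0,0,0,0,0,0],[0.034,0,0,0,0,0,0],[0.034,0,0,0,0,0,0]]]' 20
python3 -m jog '[[[0.034,0,0,0,0,0,0],[0.034,0,0,-0.005,0,0,0],[0.034,0,0,-0.01,0,0,0],[0.034,0,0,-0.01,0,0,0],[0.034,0,0,-0.01,0,0,0]]]' 40
python3 -m jog '[[[0.034,0,0,-0.03,0,0,0],[0.034,0,0,-0.03,0,0,0],[0.034,0,0,-0.02,0,0,0],[0.034,0,0,0,0,0,0],[0.034,0,0,0,0,0,0]]]'
```

```text
time_s: 5.8
tcp_pos: [0.6347, 0.0457, 0.0725]
tcp_rot: [[1.0, -0.0, -0.0], [-0.0, -1.0, -0.0], [-0.0, 0.0, -1.0]]
force: [0.3, -0.3, 0.7]
finger_gap: 0.0378
grip_force: 20.0
time_s: 6.3
tcp_pos: [0.6347, 0.0457, 0.1083]
tcp_rot: [[1.0, -0.0, -0.0], [-0.0, -1.0, 0.0], [-0.0, -0.0, -1.0]]
force: [0.0, -0.1, -3.5]
finger_gap: 0.0374
grip_force: 40.0
time_s: 6.8
tcp_pos: [0.6348, 0.0457, 0.1879]
tcp_rot: [[1.0, -0.0, 0.001], [-0.0, -1.0, -0.0], [0.001, 0.0, -1.0]]
force: [-1.2, 0.6, -4.1]
finger_gap: 0.0377
grip_force: 40.0
```

```bash
python3 -m jog '[[[0.034,-0.0235,-0.0425,0,0,0,0],[0.034,-0.0235,-0.0425,0,0,0,0],[0.034,-0.0235,-0.0425,0,0,0,0],[0.034,-0.0235,-0.0425,0,0,0,0],[0.034,-0.0235,-0.0425,0,0,0,0]]]'
python3 -m jog '[[[0.034,-0.0235,-0.0425,0,0,0,0],[0.034,-0.0235,-0.0425,0,0,0,0],[0.034,-0.0235,-0.0425,0,0,0,0],[0.034,0,0,0,0,0,0],[0.034,0,0,0,0,0,0]]]'
python3 -m jog '[[[0.034,0,0,0.03,0,0,0],[0.034,0,0,0.03,0,0,0],[0.034,0,0,0.03,0,0,0],[0.034,0,0,0.02,0,0,0],[0.034,0,0,0.02,0,0,0]]]'
python3 m.py wt
```

```text
time_s: 7.3
tcp_pos: [0.5145, 0.2591, 0.185]
tcp_rot: [[1.0, -0.001, -0.004], [-0.001, -1.0, -0.001], [-0.004, 0.001, -1.0]]
force: [1.2, 0.5, -3.6]
finger_gap: 0.0376
grip_force: 40.0
time_s: 7.8
tcp_pos: [0.4448, 0.3859, 0.1852]
tcp_rot: [[1.0, 0.003, -0.003], [0.003, -1.0, -0.003], [-0.003, 0.003, -1.0]]
force: [1.0, -1.5, -2.7]
finger_gap: 0.0372
grip_force: 40.0
time_s: 8.3
tcp_pos: [0.4467, 0.3832, 0.0549]
tcp_rot: [[1.0, -0.003, -0.003], [-0.003, -1.0, -0.002], [-0.003, 0.002, -1.0]]
force: [0.3, 0.4, -3.6]
finger_gap: 0.0374
grip_force: 40.0
8.35 [0.4445 0.3817 0.0514] [[1.0, -0.0029, -0.0076], [-0.0029, -1.0, -0.0055], [-0.0076, 0.0055, -1.0]] [0.5266 0.3832 0.2221] [-2.2 -0.8 -5.5]
```

View pics/wt.png

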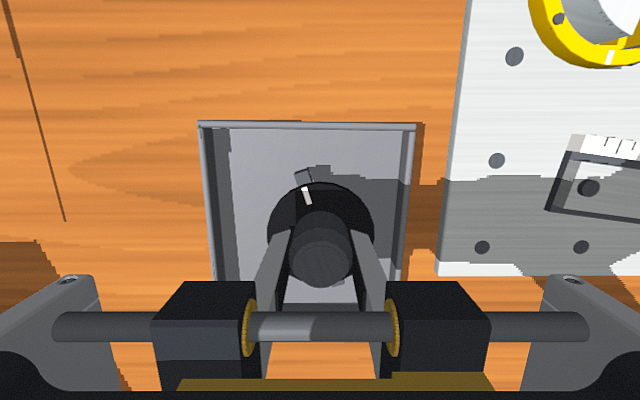

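Wrist view: the black locator (320,240) is over the tray centre, clear of all walls. I lower it and let go.

```bash
python3 -m jog '[[[0.034,0,0,0.002,0,0,0],[0.034,0,0,0.002,0,0,0],[0.034,0,0,0.001,0,0,0],[0.034,0,0,0,0,0,0],[0.034,0,0,0,0,0,0]]]'
python3 -m jog '[[[0.045,0,0,0,0,0,0],[0.06,0,0,0,0,0,0],[0.07,0,0,0,0,0,0],[0.07,0,0,0,0,0,0],[0.07,0,0,0,0,0,0]]]'
python3 -m jog '[[[0.07,0,0,-0.02,0,0,0],[0.07,0,0,-0.04,0,0,0],[0.07,0,0,-0.05,0,0,0],[0.07,0,0,-0.05,0,0,0],[0.07,0,0,-0.05,0,0,0]]]'
```

```text
time_s: 8.85
tcp_pos: [0.4474, 0.3861, 0.0534]
tcp_rot: [[1.0, -0.0, 0.001], [-0.0, -1.0, 0.001], [0.001, -0.001, -1.0]]
force: [0.4, 0.5, -2.9]
finger_gap: 0.0375
grip_force: 40.0
time_s: 9.35
tcp_pos: [0.447, 0.3859, 0.0527]
tcp_rot: [[1.0, -0.0, 0.0], [-0.0, -1.0, 0.0], [0.0, -0.0, -1.0]]
force: [0.4, 0.2, 0.3]
finger_gap: 0.0694
grip_force: 0.0
time_s: 9.85
tcp_pos: [0.4464, 0.3855, 0.2644]
tcp_rot: [[1.0, -0.0, -0.0], [-0.0, -1.0, -0.0], [-0.0, 0.0, -1.0]]
force: [1.2, 0.5, -0.3]
finger_gap: 0.07
grip_force: 0.0
```

```bash
python3 -m jog '[[[0.07,0,0.048,0,0,0,0],[0.07,0,0.048,0,0,0,0],[0.07,0,0.048,0,0,0,0],[0.07,0,0.048,0,0,0,0],[0.07,0,0.048,0,0,0,0]]]'
python3 -m jog '[[[0.07,0,0.048,0,0,0,0],[0.07,0,0.048,0,0,0,0],[0.07,0,0.048,0,0,0,0],[0.07,0,0.048,0,0,0,0],[0.07,0,0.048,0,0,0,0]]]' >/dev/null
python3 -m jog '[[[0.07,-0.026,0.04,0,0,0,0],[0.07,-0.026,0.04,0,0,0,0],[0.07,-0.026,0.04,0,0,0,0],[0.07,-0.026,0.04,0,0,0,0],[0.07,0,0.03,0,0,0,0]]]' >/dev/null
python3 -m jog '[[[0.07,0,0,0,0,0,0],[0.07,0,0,0,0,0,0],[0.07,0,0,0,0,0,0],[0.07,0,0,0,0,0,0],[0.07,0,0,0,0,0,0]]]' >/dev/null
python3 m.py wr
python3 - <<'E'
from h import *
s=L('wr')
for c in ('red','blue'):
  for b in blobs(s,c,smin=120,vmin=40,amin=500)[:4]:
    x,y,w,h=b[3]; m=mask(s,c,(x-2,y-2,w+4,h+4)); print(c,b,disc(s,m,.024),disc(s,m,.028),circ(s,m,.024))
E
```

```text
time_s: 10.35
tcp_pos: [0.4463, 0.1441, 0.2626]
tcp_rot: [[1.0, 0.001, 0.001], [0.001, -1.0, -0.0], [0.001, 0.0, -1.0]]
force: [0.3, -0.4, 1.0]
finger_gap: 0.0697
grip_force: 0.0
11.9 [ 0.3431 -0.2834  0.2625] [[1.0, 0.0016, 0.0001], [0.0016, -1.0, -0.0001], [0.0001, 0.0001, -1.0]] [ 0.4225 -0.2832  0.4299] [0.2 1.2 1.3]
red (2474.0, [321.5, 132.0], [51.8, 57.7], (294, 104, 56, 57)) (array([ 404.1, -284.8]), 38.9) (array([ 404.3, -284.8]), 38.5) (array([ 404.1, -285. ]), 38.6)Traceback (most recent call last):
  File "<stdin>", line 5, in <module>
  File "h.py", line 42, in disc
    hl=cv2.convexHull(cv2.findNonZero(m))
cv2.error: OpenCV(4.12.0) /io/opencv/modules/imgproc/src/convhull.cpp:143: error: (-215:Assertion failed) total >= 0 && (depth == CV_32F || depth == CV_32S) in function 'convexHull'
```

View pics/wr.png

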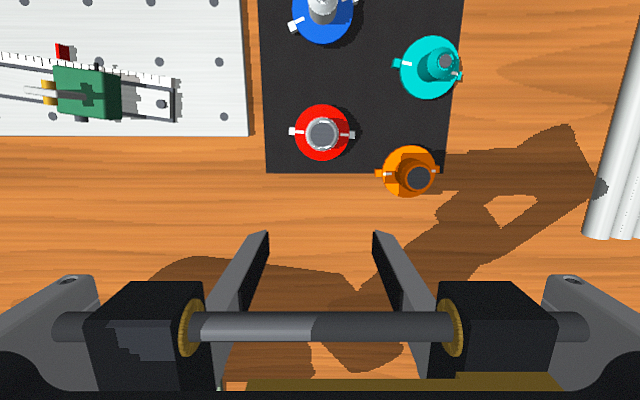

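Wrist view: red locator (322,132) on the mat, keys near horizontal, stem right under the camera. The orange look-alike (410,170) is clear of the fingers at 70 mm opening.

```bash
python3 -m jog '[[[0.07,0.03,0.0015,0.02,0,0,0],[0.07,0.031,0,0.03,0,0,0],[0.07,0,0,0.04,0,0,0],[0.07,0,0,0.04,0,0,0],[0.07,0,0,0.03,0,0,0]]]'
python3 -m jog '[[[0.07,0,0,0.03,0,0,0],[0.07,0,0,0.02,0,0,0],[0.07,0,0,0.01,0,0,0],[0.07,0,0,0,0,0,0],[0.07,0,0,0,0,0,0]]]'
python3 -m jog '[[[0.05,0,0,0,0,0,0],[0.04,0,0,0,0,0,0],[0.038,0,0,0,0,0,0],[0.038,0,0,0,0,0,0],[0.038,0,0,0,0,0,0]]]' 6
```

```text
time_s: 12.4
tcp_pos: [0.4032, -0.2842, 0.1]
tcp_rot: [[1.0, 0.001, -0.002], [0.001, -1.0, 0.002], [-0.002, -0.002, -1.0]]
force: [0.4, -0.9, -0.4]
finger_gap: 0.0696
grip_force: 0.0
time_s: 12.9
tcp_pos: [0.4044, -0.2862, 0.0433]
tcp_rot: [[1.0, 0.0, 0.001], [0.0, -1.0, -0.001], [0.001, 0.001, -1.0]]
force: [0.6, 0.9, -1.0]
finger_gap: 0.0701
grip_force: 0.0
time_s: 13.4
tcp_pos: [0.4039, -0.2857, 0.043]
tcp_rot: [[1.0, -0.0, 0.0], [-0.0, -1.0, 0.0], [0.0, -0.0, -1.0]]
force: [-1.0, 1.1, 2.9]
finger_gap: 0.0418
grip_force: 6.0
```

Gripped, so y is centred. I open, turn +70°, and grip again to centre the other axis.

```bash
python3 -m jog '[[[0.06,0,0,0,0,0,0],[0.06,0,0,0,0,0,-7],[0.06,0,0,0,0,0,-7],[0.06,0,0,0,0,0,-7],[0.06,0,0,0,0,0,-7]]]'
python3 -m jog '[[[0.06,0,0,0,0,0,-7],[0.06,0,0,0,0,0,-7],[0.06,0,0,0,0,0,-7],[0.06,0,0,0,0,0,-7],[0.06,0,0,0,0,0,-7]]]'
python3 -m jog '[[[0.06,0,0,0,0,0,-7],[0.06,0,0,0,0,0,0],[0.038,0,0,0,0,0,0],[0.038,0,0,0,0,0,0],[0.038,0,0,0,0,0,0]]]'
python3 -m jog '[[[0.038,0,0,0,0,0,0],[0.038,0,0,0,0,0,0],[0.038,0,0,0,0,0,0],[0.038,0,0,-0.01,0,0,0],[0.038,0,0,-0.02,0,0,0]]]' 45
python3 -m jog '[[[0.038,0,0,-0.04,0,0,0],[0.038,0,0,-0.04,0,0,0],[0.038,0,0,-0.03,0,0,0],[0.038,0,0,0,0,0,0],[0.038,0,0,0,0,0,0]]]'
python3 m.py wg
```

```text
time_s: 13.9
tcp_pos: [0.4035, -0.2858, 0.0422]
tcp_rot: [[0.881, 0.474, -0.0], [0.474, -0.881, -0.0], [-0.0, -0.0, -1.0]]
force: [0.7, -0.3, 0.1]
finger_gap: 0.06
grip_force: 0.0
time_s: 14.4
tcp_pos: [0.4035, -0.2858, 0.0422]
tcp_rot: [[0.45, 0.893, -0.0], [0.893, -0.45, -0.0], [-0.0, -0.0, -1.0]]
force: [0.8, -0.5, -0.4]
finger_gap: 0.0595
grip_force: 0.0
time_s: 14.9
tcp_pos: [0.404, -0.286, 0.0425]
tcp_rot: [[0.343, 0.939, 0.001], [0.939, -0.343, -0.001], [-0.0, 0.001, -1.0]]
force: [0.9, -0.2, -0.5]
finger_gap: 0.0417
grip_force: 6.0
time_s: 15.4
tcp_pos: [0.4013, -0.2836, 0.0708]
tcp_rot: [[0.342, 0.94, -0.005], [0.94, -0.342, 0.005], [0.003, -0.007, -1.0]]
force: [-0.6, -0.4, -3.8]
finger_gap: 0.0413
grip_force: 45.0
time_s: 15.9
tcp_pos: [0.4031, -0.2853, 0.1819]
tcp_rot: [[0.342, 0.94, -0.001], [0.94, -0.342, 0.0], [0.0, -0.001, -1.0]]
force: [-0.6, 0.7, -4.1]
finger_gap: 0.0408
grip_force: 45.0
15.95 [ 0.4023 -0.2845  0.1804] [[0.3422, 0.9396, -0.003], [0.9396, -0.3422, 0.0028], [0.0016, -0.0038, -1.0]] [ 0.4297 -0.2098  0.3493] [ 0.3  0.7 -4.7]
```

View pics/wg.png

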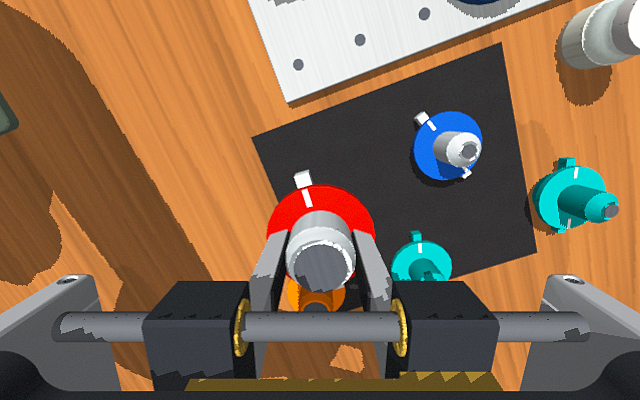

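Held well: the red locator's key stripe, (303,180) to (308,197), lies at the same angle in the hand as the old locator's did at tool yaw 0 when it came out of the slots. So yaw 0 is the fitting angle.

```bash
python3 -m jog '[[[0.038,0,0,0,0,0,7],[0.038,0,0,0,0,0,7],[0.038,0,0,0,0,0,7],[0.038,0,0,0,0,0,7],[0.038,0,0,0,0,0,7]]]' >/dev/null
python3 -m jog '[[[0.038,0,0,0,0,0,7],[0.038,0,0,0,0,0,7],[0.038,0,0,0,0,0,7],[0.038,0,0,0,0,0,7],[0.038,0,0,0,0,0,7]]]'
python3 -m jog '[[[0.038,0.0258,-0.0367,0,0,0,0],[0.038,0.0258,-0.0367,0,0,0,0],[0.038,0.0258,-0.0367,0,0,0,0],[0.038,0.0258,-0.0367,0,0,0,0],[0.038,0.0258,-0.0367,0,0,0,0]]]' >/dev/null
python3 -m jog '[[[0.038,0.0258,-0.0367,0,0,0,0],[0.038,0.0258,-0.0367,0,0,0,0],[0.038,0.0258,-0.0367,0,0,0,0],[0.038,0.0258,-0.0367,0,0,0,0],[0.038,0,0,0,0,0,0]]]' >/dev/null
python3 -m jog '[[[0.038,0,0,0.02,0,0,0],[0.038,0,0,0.03,0,0,0],[0.038,0,0,0.02,0,0,0],[0.038,0,0,0,0,0,0],[0.038,0,0,0,0,0,0]]]'
python3 m.py wi
```

```text
time_s: 16.95
tcp_pos: [0.4018, -0.284, 0.1789]
tcp_rot: [[1.0, -0.005, -0.005], [-0.005, -1.0, 0.005], [-0.005, -0.005, -1.0]]
force: [-0.6, -0.5, -2.7]
finger_gap: 0.0414
grip_force: 45.0
time_s: 18.45
tcp_pos: [0.634, 0.0442, 0.11]
tcp_rot: [[1.0, -0.001, -0.005], [-0.001, -1.0, 0.0], [-0.005, -0.0, -1.0]]
force: [0.3, 0.5, -2.7]
finger_gap: 0.0414
grip_force: 45.0
18.5 [0.6355 0.0442 0.1119] [[1.0, -0.0005, -0.0012], [-0.0005, -1.0, -0.0], [-0.0012, 0.0, -1.0]] [0.7143 0.044  0.277 ] [-0.   0.9 -2.2]
```

View pics/wi.png

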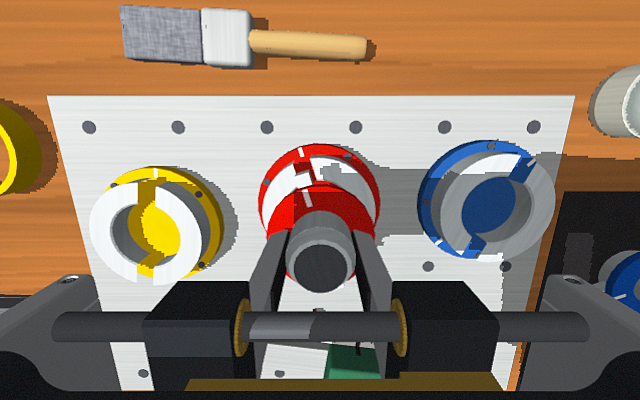

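The key stripe (306,199) points at the slot (303,172). I shift y by 1 mm and lower gently.

```bash
python3 -m jog '[[[0.038,0,-0.0013,0.005,0,0,0],[0.038,0,0,0.005,0,0,0],[0.038,0,0,0.004,0,0,0],[0.038,0,0,0.002,0,0,0],[0.038,0,0,0,0,0,0]]]'
python3 -m jog '[[[0.038,0,0,0.002,0,0,0],[0.038,0,0,0.002,0,0,0],[0.038,0,0,0.001,0,0,0],[0.038,0,0,0,0,0,0],[0.038,0,0,0,0,0,0]]]'
```

```text
time_s: 19.0
tcp_pos: [0.6355, 0.0458, 0.096]
tcp_rot: [[1.0, -0.0, -0.001], [-0.0, -1.0, 0.0], [-0.001, -0.0, -1.0]]
force: [-0.6, -0.4, -4.5]
finger_gap: 0.0414
grip_force: 45.0
time_s: 19.5
tcp_pos: [0.6359, 0.0458, 0.0915]
tcp_rot: [[1.0, -0.0, 0.0], [-0.0, -1.0, -0.0], [0.0, 0.0, -1.0]]
force: [0.1, -0.8, -2.8]
finger_gap: 0.0417
grip_force: 45.0
```

```bash
python3 -m jog '[[[0.038,-0.0007,0,0.001,0,0,0],[0.038,0,0,0.001,0,0,0],[0.038,0,0,0.001,0,0,0],[0.038,0,0,0.001,0,0,0],[0.038,0,0,0,0,0,0]]]'
python3 -m jog '[[[0.038,0,0,0.001,0,0,0],[0.038,0,0,0.001,0,0,0],[0.038,0,0,0.001,0,0,0],[0.038,0,0,0,0,0,0],[0.038,0,0,0,0,0,0]]]'
```

```text
time_s: 20.0
tcp_pos: [0.635, 0.0458, 0.0872]
tcp_rot: [[1.0, -0.0, -0.0], [-0.0, -1.0, 0.0], [-0.0, -0.0, -1.0]]
force: [-0.8, 0.6, -2.5]
finger_gap: 0.0411
grip_force: 45.0
time_s: 20.5
tcp_pos: [0.6352, 0.0458, 0.0844]
tcp_rot: [[1.0, -0.0, -0.0], [-0.0, -1.0, -0.0], [-0.0, 0.0, -1.0]]
force: [0.3, -0.6, -2.7]
finger_gap: 0.0412
grip_force: 45.0
```

```bash
python3 -m jog '[[[0.038,0,0,0.001,0,0,0],[0.038,0,0,0.001,0,0,0],[0.038,0,0,0.0005,0,0,0],[0.038,0,0,0,0,0,0],[0.038,0,0,0,0,0,0]]]'
python3 -m jog '[[[0.038,0,0,0.001,0,0,0],[0.038,0,0,0.0005,0,0,0],[0.038,0,0,0.0005,0,0,0],[0.038,0,0,0,0,0,0],[0.038,0,0,0,0,0,0]]]'
```

```text
time_s: 21.0
tcp_pos: [0.6352, 0.0458, 0.0819]
tcp_rot: [[1.0, -0.0, -0.0], [-0.0, -1.0, -0.0], [-0.0, 0.0, -1.0]]
force: [-0.5, 0.3, -3.5]
finger_gap: 0.0414
grip_force: 45.0
time_s: 21.5
tcp_pos: [0.6352, 0.0458, 0.0799]
tcp_rot: [[1.0, -0.0, -0.0], [-0.0, -1.0, 0.0], [-0.0, -0.0, -1.0]]
force: [0.5, -0.2, -3.7]
finger_gap: 0.0411
grip_force: 45.0
```

Keys are in the slots with no resistance. I keep lowering to home, expected at TCP z ≈ 0.0705.

```bash
python3 -m jog '[[[0.038,0,0,0.001,0,0,0],[0.038,0,0,0.001,0,0,0],[0.038,0,0,0.001,0,0,0],[0.038,0,0,0.001,0,0,0],[0.038,0,0,0,0,0,0]]]'
python3 -m jog '[[[0.038,0,0,0.001,0,0,0],[0.038,0,0,0.001,0,0,0],[0.038,0,0,0.001,0,0,0],[0.038,0,0,0.0005,0,0,0],[0.038,0,0,0,0,0,0]]]'
```

```text
time_s: 22.0
tcp_pos: [0.635, 0.0458, 0.0757]
tcp_rot: [[1.0, -0.0, -0.0], [-0.0, -1.0, 0.0], [-0.0, -0.0, -1.0]]
force: [-0.3, 0.4, -3.8]
finger_gap: 0.0413
grip_force: 45.0
time_s: 22.5
tcp_pos: [0.6351, 0.0458, 0.0723]
tcp_rot: [[1.0, -0.0, -0.0], [-0.0, -1.0, 0.0], [-0.0, -0.0, -1.0]]
force: [0.4, -0.2, -3.6]
finger_gap: 0.0414
grip_force: 45.0
```

```bash
python3 -m jog '[[[0.038,0,0,0.0008,0,0,0],[0.038,0,0,0.0006,0,0,0],[0.038,0,0,0,0,0,0],[0.038,0,0,0,0,0,0],[0.038,0,0,0,0,0,0]]]'
python3 -m jog '[[[0.046,0,0,0,0,0,0],[0.055,0,0,0,0,0,0],[0.065,0,0,0,0,0,0],[0.07,0,0,0,0,0,0],[0.07,0,0,0,0,0,0]]]'
python3 -m jog '[[[0.07,0,0,-0.02,0,0,0],[0.07,0,0,-0.04,0,0,0],[0.07,0,0,-0.05,0,0,0],[0.07,0,0,-0.05,0,0,0],[0.07,0,0,-0.04,0,0,0]]]'
python3 -m jog '[[[0.07,-0.04,0.02,0,0,0,0],[0.07,-0.04,0.02,0,0,0,0],[0.07,-0.04,0.02,0,0,0,0],[0.07,0,0,0,0,0,0],[0.07,0,0,0,0,0,0]]]'
python3 m.py wa
```

```text
time_s: 23.0
tcp_pos: [0.6353, 0.0458, 0.0711]
tcp_rot: [[1.0, -0.0, 0.0], [-0.0, -1.0, -0.0], [0.0, 0.0, -1.0]]
force: [-0.0, -0.5, -3.4]
finger_gap: 0.0412
grip_force: 45.0
time_s: 23.5
tcp_pos: [0.6355, 0.0458, 0.0714]
tcp_rot: [[1.0, -0.0, 0.001], [-0.0, -1.0, -0.0], [0.001, 0.0, -1.0]]
force: [0.0, 1.0, -0.5]
finger_gap: 0.07
grip_force: 0.0
time_s: 24.0
tcp_pos: [0.6359, 0.0458, 0.2748]
tcp_rot: [[1.0, -0.0, 0.004], [-0.0, -1.0, -0.0], [0.004, 0.0, -1.0]]
force: [0.7, 0.0, 0.9]
finger_gap: 0.0702
grip_force: 0.0
time_s: 24.5
tcp_pos: [0.515, -0.0144, 0.2715]
tcp_rot: [[1.0, -0.001, 0.001], [-0.001, -1.0, 0.0], [0.001, -0.0, -1.0]]
force: [0.7, -0.2, -0.2]
finger_gap: 0.0701
grip_force: 0.0
24.55 [ 0.516  -0.0142  0.2717] [[1.0, -0.0005, 0.002], [-0.0005, -1.0, 0.0], [0.002, -0.0, -1.0]] [ 0.5942 -0.0146  0.439 ] [ 0.4 -0.5 -0.2]
```

View pics/wa.png

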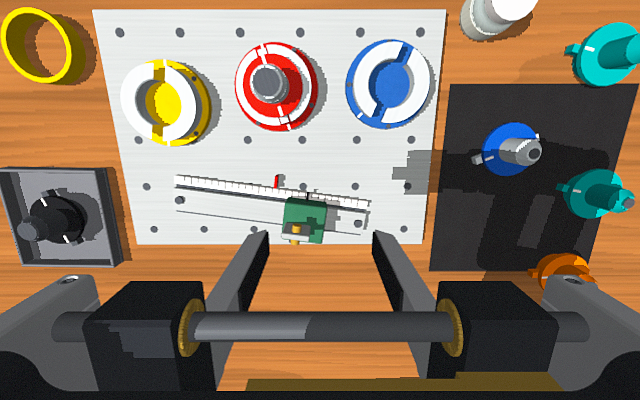

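Red locator sits home in the red station (270,87). The black one stands in the tray (55,220), and the blue locator is still on the mat (510,150). I measure it from overhead.

```bash
python3 -m jog '[[[0.07,-0.005,0.045,0,0,0,0],[0.07,-0.005,0.045,0,0,0,0],[0.07,-0.005,0.045,0,0,0,0],[0.07,-0.005,0.045,0,0,0,0],[0.07,-0.005,0.045,0,0,0,0]]]' >/dev/null
python3 -m jog '[[[0.07,0,0.046,0,0,0,0],[0.07,0,0,0,0,0,0],[0.07,0,0,0,0,0,0],[0.07,0,0,0,0,0,0],[0.07,0,0,0,0,0,0]]]' >/dev/null
python3 m.py wb
cat > keys.py <<'E'
from h import *
import sys
s=L(sys.argv[1]); c=sys.argv[2]
b=[q for q in blobs(s,c,smin=120,vmin=40,amin=1000) if q[3][1]<250 and q[3][2]<90]
for q in b:
    x,y,w,h=q[3]; m=mask(s,c,(max(x-2,0),max(y-2,0),w+4,h+4)); C,R=disc(s,m,.024); print(q,C,R,circ(s,m,.024))
    h_=cv2.cvtColor(s['img'],cv2.COLOR_RGB2HSV)
    wm=cv2.inRange(h_,(0,0,150),(180,70,255)); ys,xs=np.nonzero(wm)
    P=[(u,v,plane(s,float(u),float(v),.02)[:2]*1000-C) for u,v in zip(xs,ys) if abs(u-q[1][0])<60 and abs(v-q[1][1])<60]
    P=[p for p in P if 28<np.hypot(*p[2])<50]
    if not P: continue
    D=np.array([p[2] for p in P]); a=np.arctan2(D[:,1],D[:,0]); 
    print('n',len(P),'angle mod 180:',round(np.degrees(np.angle(np.mean(np.exp(2j*a)))/2)%180,1),'coh',round(abs(np.mean(np.exp(2j*a))),3))
E
python3 keys.py wb blue
python3 - <<'E'
from h import *
# check of red home: flange in wa
s=L('wa'); m=mask(s,'red',(245,52,60,75))
for z in (.048,.056): print(disc(s,m,z))
E
```

```text
25.6 [ 0.4908 -0.2837  0.2712] [[1.0, 0.0022, 0.0002], [0.0022, -1.0, 0.0001], [0.0002, -0.0001, -1.0]] [ 0.5704 -0.2836  0.4385] [ 0.7 -0.6 -0.8]
(4857.0, [195.4, 67.2], [63.9, 84.3], (164, 18, 68, 93)) [ 637.3 -108. ] 57.1 (array([ 636.4, -110.2]), 54.7)
n 1430 angle mod 180: 160.4 coh 0.236
(2379.5, [321.5, 131.5], [50.7, 56.6], (294, 104, 56, 56)) [ 552.2 -285.4] 38.9 (array([ 552.2, -285.4]), 38.6)
n 127 angle mod 180: 112.2 coh 0.992
(array([632.6,  42.1]), 53.2)
(array([631.8,  40.9]), 52.1)
```

```bash
python3 -m jog '[[[0.07,0.03,0.0018,0.02,0,0,0],[0.07,0.031,0,0.03,0,0,0],[0.07,0,0,0.04,0,0,0],[0.07,0,0,0.04,0,0,0],[0.07,0,0,0.035,0,0,0]]]' >/dev/null
python3 -m jog '[[[0.07,0,0,0.03,0,0,0],[0.07,0,0,0.02,0,0,0],[0.07,0,0,0.013,0,0,0],[0.07,0,0,0,0,0,0],[0.07,0,0,0,0,0,0]]]'
python3 -m jog '[[[0.05,0,0,0,0,0,0],[0.04,0,0,0,0,0,0],[0.03,0,0,0,0,0,0],[0.03,0,0,0,0,0,0],[0.03,0,0,0,0,0,0]]]' 6
python3 -m jog '[[[0.06,0,0,0,0,0,0],[0.06,0,0,0,0,0,7],[0.06,0,0,0,0,0,7],[0.06,0,0,0,0,0,7],[0.06,0,0,0,0,0,7]]]'
python3 -m jog '[[[0.06,0,0,0,0,0,7],[0.06,0,0,0,0,0,7],[0.06,0,0,0,0,0,7],[0.06,0,0,0,0,0,7],[0.06,0,0,0,0,0,7]]]'
python3 -m jog '[[[0.06,0,0,0,0,0,7],[0.06,0,0,0,0,0,0],[0.03,0,0,0,0,0,0],[0.03,0,0,0,0,0,0],[0.03,0,0,0,0,0,0]]]'
python3 -m jog '[[[0.03,0,0,0,0,0,0],[0.03,0,0,0,0,0,0],[0.03,0,0,0,0,0,0],[0.03,0,0,0,0,0,0],[0.03,0,0,0,0,0,0]]]' 45
```

```text
time_s: 26.6
tcp_pos: [0.552, -0.287, 0.044]
tcp_rot: [[1.0, 0.001, 0.001], [0.001, -1.0, -0.001], [0.001, 0.001, -1.0]]
force: [1.2, -0.2, 0.4]
finger_gap: 0.07
grip_force: 0.0
time_s: 27.1
tcp_pos: [0.5513, -0.2867, 0.0433]
tcp_rot: [[1.0, -0.0, 0.0], [-0.0, -1.0, 0.001], [0.0, -0.001, -1.0]]
force: [-0.2, -0.6, 2.8]
finger_gap: 0.0336
grip_force: 6.0
time_s: 27.6
tcp_pos: [0.5511, -0.2871, 0.0429]
tcp_rot: [[0.88, -0.474, -0.0], [-0.474, -0.88, -0.0], [-0.0, 0.0, -1.0]]
force: [-0.9, -0.9, 0.3]
finger_gap: 0.0598
grip_force: 0.0
time_s: 28.1
tcp_pos: [0.5511, -0.2871, 0.0429]
tcp_rot: [[0.449, -0.893, -0.0], [-0.893, -0.449, -0.0], [0.0, 0.0, -1.0]]
force: [-0.6, 0.5, -0.3]
finger_gap: 0.0599
grip_force: 0.0
time_s: 28.6
tcp_pos: [0.5512, -0.287, 0.043]
tcp_rot: [[0.343, -0.939, -0.0], [-0.939, -0.343, -0.0], [0.0, 0.0, -1.0]]
force: [0.6, 0.4, -0.1]
finger_gap: 0.0391
grip_force: 0.0
time_s: 29.1
tcp_pos: [0.5513, -0.287, 0.0431]
tcp_rot: [[0.342, -0.94, 0.0], [-0.94, -0.342, -0.0], [0.0, -0.0, -1.0]]
force: [1.6, 0.3, 0.1]
finger_gap: 0.0333
grip_force: 45.0
```

```bash
python3 -m jog '[[[0.03,0,0,-0.01,0,0,0],[0.03,0,0,-0.03,0,0,0],[0.03,0,0,-0.04,0,0,0],[0.03,0,0,-0.04,0,0,0],[0.03,0,0,-0.02,0,0,0]]]'
python3 -m jog '[[[0.03,0,0,0,0,0,-7.8],[0.03,0,0,0,0,0,-7.8],[0.03,0,0,0,0,0,-7.8],[0.03,0,0,0,0,0,-7.8],[0.03,0,0,0,0,0,-7.8]]]'
python3 -m jog '[[[0.03,0,0,0,0,0,-7.4],[0.03,0,0,0,0,0,0],[0.03,0,0,0,0,0,0],[0.03,0,0,0,0,0,0],[0.03,0,0,0,0,0,0]]]'
python3 -m jog '[[[0.03,0.0015,-0.04,0,0,0,0],[0.03,0.0015,-0.04,0,0,0,0],[0.03,0.0014,-0.04,0,0,0,0],[0.03,0.0014,-0.04,0,0,0,0],[0.03,0.0014,-0.04,0,0,0,0]]]'
python3 -m jog '[[[0.03,0,0,0.02,0,0,0],[0.03,0,0,0.03,0,0,0],[0.03,0,0,0.015,0,0,0],[0.03,0,0,0,0,0,0],[0.03,0,0,0,0,0,0]]]'
python3 m.py wj
cat > d.py <<'E'
from h import *
import sys
t=np.array([float(a) for a in sys.argv[1:4]]); st=r.get_state()
print('tcp',np.round(st['tcp_pos'],4),'force',np.round(st['force'],1),'torque',np.round(st['torque'],2),'yaw',round(np.degrees(np.arctan2(st['tcp_rot'][1,0],st['tcp_rot'][0,0])),2),'tool delta',np.round(st['tcp_rot'].T@(t-st['tcp_pos']),4))
E
python3 d.py 0.6383 -0.1058 0.0713
```

```text
time_s: 29.6
tcp_pos: [0.5523, -0.2881, 0.1876]
tcp_rot: [[0.342, -0.94, 0.004], [-0.94, -0.342, -0.004], [0.005, -0.003, -1.0]]
force: [-0.0, -0.1, -2.4]
finger_gap: 0.0333
grip_force: 45.0
time_s: 30.1
tcp_pos: [0.5502, -0.2867, 0.1828]
tcp_rot: [[0.86, -0.51, -0.002], [-0.51, -0.86, 0.001], [-0.002, 0.0, -1.0]]
force: [-0.2, 0.2, -2.2]
finger_gap: 0.0331
grip_force: 45.0
time_s: 30.6
tcp_pos: [0.551, -0.2869, 0.183]
tcp_rot: [[0.916, -0.401, -0.0], [-0.401, -0.916, 0.0], [-0.0, 0.0, -1.0]]
force: [0.5, 0.2, -3.1]
finger_gap: 0.0331
grip_force: 45.0
time_s: 31.1
tcp_pos: [0.6384, -0.1052, 0.1831]
tcp_rot: [[0.916, -0.401, -0.0], [-0.401, -0.916, -0.0], [0.0, 0.0, -1.0]]
force: [0.5, -0.4, -2.4]
finger_gap: 0.0332
grip_force: 45.0
time_s: 31.6
tcp_pos: [0.638, -0.107, 0.1183]
tcp_rot: [[0.916, -0.401, -0.0], [-0.401, -0.916, 0.0], [-0.0, -0.0, -1.0]]
force: [0.2, 0.3, -1.7]
finger_gap: 0.0335
grip_force: 45.0
31.65 [ 0.6387 -0.1073  0.1193] [[0.916, -0.4013, 0.0021], [-0.4013, -0.916, -0.0006], [0.0021, -0.0003, -1.0]] [ 0.7107 -0.1394  0.2856] [-0.3 -0.7 -2.2]
tcp [ 0.6387 -0.1073  0.1193] force [-0.3 -0.7 -2.2] torque [ 0.05 -0.    0.04] yaw -23.66 tool delta [-0.0011 -0.0012  0.048 ]
```

View pics/wj.png

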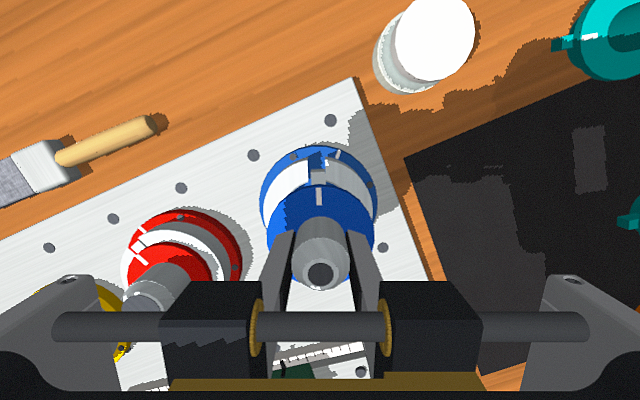

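Blue key (317,178) and its stripe (319,197) line up with the slot at (320,163). I lower gently.

```bash
python3 -m jog '[[[0.03,-0.0008,-0.001,0.006,0,0,0],[0.03,0,0,0.008,0,0,0],[0.03,0,0,0.006,0,0,0],[0.03,0,0,0.004,0,0,0],[0.03,0,0,0,0,0,0]]]' >/dev/null
python3 -m jog '[[[0.03,0,0,0.002,0,0,0],[0.03,0,0,0,0,0,0],[0.03,0,0,0,0,0,0],[0.03,0,0,0,0,0,0],[0.03,0,0,0,0,0,0]]]' >/dev/null
python3 d.py 0.6383 -0.1058 0.0711
```

```text
tcp [ 0.6377 -0.1054  0.0923] force [ 0.5 -0.8 -2. ] torque [0.09 0.01 0.03] yaw -23.61 tool delta [0.0007 0.0001 0.0212]
```

```bash
python3 -m jog '[[[0.03,0.0005,0,0.001,0,0,0],[0.03,0,0,0.001,0,0,0],[0.03,0,0,0.001,0,0,0],[0.03,0,0,0.001,0,0,0],[0.03,0,0,0,0,0,0]]]' | head -4
python3 -m jog '[[[0.03,0,0,0.001,0,0,0],[0.03,0,0,0.001,0,0,0],[0.03,0,0,0.001,0,0,0],[0.03,0,0,0,0,0,0],[0.03,0,0,0,0,0,0]]]' | head -4
python3 d.py 0.6383 -0.1058 0.0711
```

```text
time_s: 33.15
tcp_pos: [0.6378, -0.1055, 0.0877]
tcp_rot: [[0.916, -0.401, -0.001], [-0.401, -0.916, 0.0], [-0.001, 0.0, -1.0]]
force: [0.5, -0.4, -2.7]
time_s: 33.65
tcp_pos: [0.638, -0.1056, 0.085]
tcp_rot: [[0.916, -0.4, -0.0], [-0.4, -0.916, 0.0], [-0.0, -0.0, -1.0]]
force: [-0.4, -0.7, -1.9]
tcp [ 0.638  -0.1056  0.085 ] force [-0.4 -0.7 -1.9] torque [ 0.09  0.01 -0.04] yaw -23.61 tool delta [0.0004 0.0001 0.0139]
```

Pilot is in the bore with no side force. Now the key height, in small steps.

```bash
python3 -m jog '[[[0.03,0,0,0.001,0,0,0],[0.03,0,0,0.001,0,0,0],[0.03,0,0,0.0005,0,0,0],[0.03,0,0,0,0,0,0],[0.03,0,0,0,0,0,0]]]' | head -4
python3 -m jog '[[[0.03,0,0,0.001,0,0,0],[0.03,0,0,0.0005,0,0,0],[0.03,0,0,0,0,0,0],[0.03,0,0,0,0,0,0],[0.03,0,0,0,0,0,0]]]' | head -4
python3 d.py 0.6383 -0.1058 0.0711
```

```text
time_s: 34.15
tcp_pos: [0.638, -0.1055, 0.0825]
tcp_rot: [[0.916, -0.4, -0.0], [-0.4, -0.916, 0.0], [-0.0, -0.0, -1.0]]
force: [-0.1, 0.4, -3.0]
time_s: 34.65
tcp_pos: [0.638, -0.1056, 0.0811]
tcp_rot: [[0.916, -0.4, 0.0], [-0.4, -0.916, -0.0], [0.0, -0.0, -1.0]]
force: [-0.1, -0.1, -2.2]
tcp [ 0.638  -0.1056  0.0811] force [-0.1 -0.1 -2.2] torque [ 0.06  0.06 -0.05] yaw -23.61 tool delta [0.0004 0.0001 0.01  ]
```

```bash
python3 -m jog '[[[0.03,0,0,0.001,0,0,0],[0.03,0,0,0.001,0,0,0],[0.03,0,0,0.001,0,0,0],[0.03,0,0,0,0,0,0],[0.03,0,0,0,0,0,0]]]' | head -4
python3 -m jog '[[[0.03,0,0,0.001,0,0,0],[0.03,0,0,0.001,0,0,0],[0.03,0,0,0.001,0,0,0],[0.03,0,0,0,0,0,0],[0.03,0,0,0,0,0,0]]]' | head -4
python3 d.py 0.6383 -0.1058 0.0711
```

```text
time_s: 35.15
tcp_pos: [0.6379, -0.1056, 0.0779]
tcp_rot: [[0.916, -0.401, -0.0], [-0.401, -0.916, 0.0], [-0.0, 0.0, -1.0]]
force: [0.3, -0.1, -2.8]
time_s: 35.65
tcp_pos: [0.6379, -0.1056, 0.0749]
tcp_rot: [[0.916, -0.401, -0.0], [-0.401, -0.916, 0.0], [-0.0, 0.0, -1.0]]
force: [-0.9, -0.1, -3.2]
tcp [ 0.6379 -0.1056  0.0749] force [-0.9 -0.1 -3.2] torque [0.   0.02 0.  ] yaw -23.61 tool delta [0.0004 0.0001 0.0038]
```

```bash
python3 -m jog '[[[0.03,0,0,0.001,0,0,0],[0.03,0,0,0.001,0,0,0],[0.03,0,0,0.001,0,0,0],[0.03,0,0,0.0004,0,0,0],[0.03,0,0,0,0,0,0]]]'
python3 -m jog '[[[0.038,0,0,0,0,0,0],[0.05,0,0,0,0,0,0],[0.06,0,0,0,0,0,0],[0.07,0,0,0,0,0,0],[0.07,0,0,0,0,0,0]]]'
python3 - <<'E'
from h import *
s=L('ws2')
a=plane(s,222,183,.028);b=plane(s,416,208,.028); d=a-b; print('rail y dir deg',np.degrees(np.arctan2(d[1],d[0])),a,b)
a=plane(s,222,213,.028);b=plane(s,413,234,.028); d=a-b; print(np.degrees(np.arctan2(d[1],d[0])),a,b)
E
```

```text
time_s: 36.15
tcp_pos: [0.6379, -0.1055, 0.0715]
tcp_rot: [[0.916, -0.401, -0.0], [-0.401, -0.916, 0.0], [-0.0, -0.0, -1.0]]
force: [1.3, 0.0, -2.3]
finger_gap: 0.0333
grip_force: 45.0
time_s: 36.65
tcp_pos: [0.6382, -0.1057, 0.072]
tcp_rot: [[0.916, -0.401, 0.001], [-0.401, -0.916, -0.0], [0.001, -0.0, -1.0]]
force: [-0.4, 0.7, 0.2]
finger_gap: 0.0668
grip_force: 0.0
rail y dir deg 82.37267467741012 [0.51080144 0.19980395 0.028     ] [ 0.47258527 -0.08557466  0.028     ]
83.29155064204524 [0.46489063 0.20420849 0.028     ] [ 0.43089207 -0.08483957  0.028     ]
```

```bash
python3 -m jog '[[[0.07,0,0,-0.02,0,0,0],[0.07,0,0,-0.04,0,0,0],[0.07,0,0,-0.04,0,0,0],[0.07,0,0,-0.04,0,0,-8.2],[0.03,0,0,0,0,0,-8.2]]]'
python3 -m jog '[[[0.01,-0.04,-0.016,0,0,0,0],[0,-0.04,-0.016,0,0,0,0],[0,-0.04,-0.016,0,0,0,0],[0,-0.04,-0.016,0,0,0,0],[0,-0.04,-0.016,0,0,0,0]]]'
python3 -m jog '[[[0,-0.04,-0.016,0,0,0,0],[0,0,0,0,0,0,0],[0,0,0,0,0,0,0],[0,0,0,0,0,0,0],[0,0,0,0,0,0,0]]]'
python3 m.py wsl
python3 - <<'E'
from h import *
s=L('wsl'); r_=mask(s,'red',(0,0,640,260)); g=mask(s,'green',(0,0,640,300),smin=80)
for n,m in (('red',r_),('green',g)):
    k,l,st,c=cv2.connectedComponentsWithStats(m)
    for i in range(1,k):
        if st[i,4]>30: print(n,st[i],np.round(c[i],1))
p=np.round(proj(s,(.485,.02,.04))).astype(int); print(p)
x0,y0=max(p[0]-130,0),max(p[1]-75,0); print(x0,y0)
cv2.imwrite('pics/cs.png',cv2.resize(s['img'][y0:y0+150,x0:x0+200,::-1],None,fx=4,fy=4,interpolation=cv2.INTER_CUBIC))
E
```

```text
time_s: 37.15
tcp_pos: [0.6424, -0.1068, 0.2204]
tcp_rot: [[0.993, -0.12, 0.014], [-0.12, -0.993, -0.004], [0.015, 0.003, -1.0]]
force: [0.9, -0.2, -0.1]
finger_gap: 0.0653
grip_force: 0.0
time_s: 37.65
tcp_pos: [0.4481, -0.0004, 0.2116]
tcp_rot: [[0.992, -0.126, 0.0], [-0.126, -0.992, 0.0], [0.0, -0.0, -1.0]]
force: [0.5, 0.2, -0.2]
finger_gap: 0.0251
grip_force: 0.0
time_s: 38.15
tcp_pos: [0.4133, 0.0191, 0.2121]
tcp_rot: [[0.992, -0.126, 0.001], [-0.126, -0.992, -0.0], [0.001, 0.0, -1.0]]
force: [-0.2, 0.2, -0.4]
finger_gap: 0.0003
grip_force: 0.0
38.2 [0.4131 0.0192 0.2119] [[0.992, -0.1264, 0.0004], [-0.1264, -0.992, -0.0001], [0.0004, 0.0001, -1.0]] [0.492  0.0089 0.3795] [ 0.3  0.1 -0.1]
red [ 219    0  102   47 1991] [271.6  20. ]
red [281 105   5  16  62] [282.7 112. ]
green [ 298  129   54   51 1998] [326.4 151.3]
[311 127]
181 52
```

View pics/cs.png

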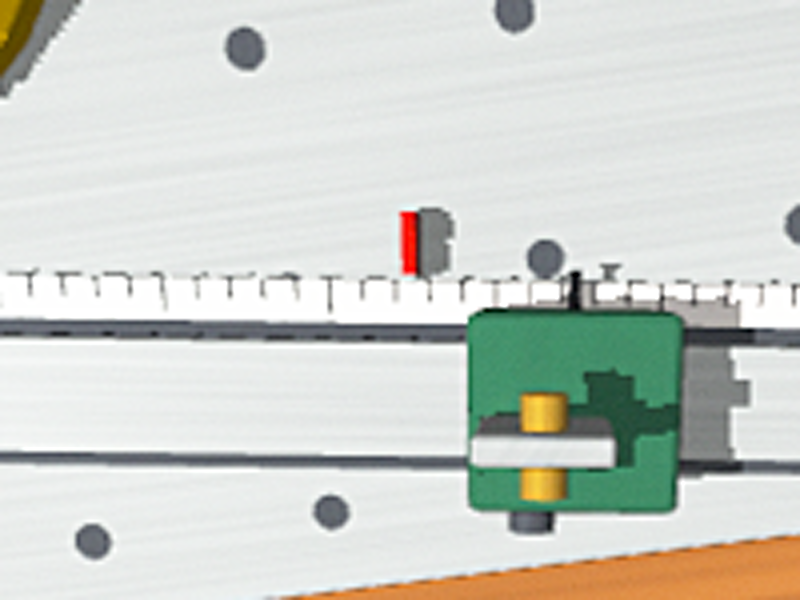

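Crop (4×, offset 181,52): the rail is parallel to the tool's y. Clip at full-image (283,112), pointer tip (325,121), green block u 298–352. I work out the gap and where to start pushing.

```bash
cat > sl.py <<'E'
from h import *
import sys
s=L(sys.argv[1]); st=r.get_state(); R=st['tcp_rot']; ey=-R[:2,1]; ex=R[:2,0]
zc=float(sys.argv[2]) if len(sys.argv)>2 else .028
hsv=cv2.cvtColor(s['img'],cv2.COLOR_RGB2HSV)
g=mask(s,'green',(0,0,640,300),smin=80); k,l,S,c=cv2.connectedComponentsWithStats(g); i=1+np.argmax(S[1:,4]); gx,gy,gw,gh=S[i,:4]
m=mask(s,'red',(0,0,640,300),smin=120); k,l,S,c=cv2.connectedComponentsWithStats(m)
j=[q for q in range(1,k) if 25<S[q,4]<250 and S[q,2]<16 and S[q,3]>8 and abs(c[q][1]-gy)<60]
blk=cv2.inRange(hsv,(0,0,0),(180,255,70)); sub=blk[gy-9:gy-2,gx+gw//2-12:gx+gw//2+13]; xs=np.nonzero(sub)[1]
pu=gx+gw//2-12+xs.mean() if len(xs) else None
print('green',gx,gy,gw,gh,'pointer u',pu,'n',len(xs))
rear=plane(s,gx+gw,gy+gh/2,.062); fr=plane(s,gx,gy+gh/2,.062); print('rear',rear,'front',fr)
for q in j:
    print('clip',S[q],c[q])
    C=plane(s,*c[q],zc)[:2]; P=plane(s,pu,gy-5.,.04)[:2]
    print('gap clip-pointer along rail mm',1000*(C-P)@ey,'block mid',1000*(C-((rear+fr)/2)[:2])@ey)
E
python3 sl.py wsl
python3 - <<'E'
from h import *
a=L('ws2');b=L('wsl'); c=L('wa')
h=lambda s,box:cv2.moments(mask(s,'red',box,smin=120))
def cen(s,box):
    m=h(s,box); return m['m10']/m['m00'],m['m01']/m['m00']
ca=cen(a,(315,172,20,25)); cb=cen(b,(275,100,15,25)); cc=cen(c,(268,170,20,22)); print(ca,cb,cc)
print('clip',tri(a,ca,b,cb),tri(a,ca,c,cc)); print('ptr',tri(a,(356.5,198.),b,(324.75,121.5)))
st=r.get_state();R=st['tcp_rot']; 
rear=plane(b,352.,155.,.062); t=rear.copy(); t[2]=.05; t[:2]+=R[:2,1]*(.0125+.015)
print('target',t,'tool delta',np.round(R.T@(t-st['tcp_pos']),4))
E
```

```text
green 298 129 54 51 pointer u 324.4 n 15
rear [ 0.4503022  -0.02131403  0.062     ] front [0.45781858 0.03791497 0.062     ]
clip [281 105   5  16  62] [282.70967742 111.96774194]
gap clip-pointer along rail mm 48.905801494050536 block mid 49.40212325640921
(323.84090909090907, 185.72727272727272) (282.7096774193548, 111.96774193548387) (275.6190476190476, 181.21428571428572)
clip (array([0.50577124, 0.05187519, 0.0243522 ]), np.float64(0.00023162543879416038)) (array([0.50579827, 0.05174386, 0.02348164]), np.float64(0.00034071608056277305))
ptr (array([0.48866502, 0.0038525 , 0.0300723 ]), np.float64(2.0057654032669946e-05))
target [ 0.44627898 -0.04854115  0.05      ] tool delta [0.0414 0.063  0.1619]
```

```bash
python3 -m jog '[[[0,0.0207,0.0315,0,0,0,0],[0,0.0207,0.0315,0,0,0,0],[0,0,0,0.03,0,0,0],[0,0,0,0.03,0,0,0],[0,0,0,0.03,0,0,0]]]' >/dev/null
python3 -m jog '[[[0,0,0,0.03,0,0,0],[0,0,0,0.02,0,0,0],[0,0,0,0.015,0,0,0],[0,0,0,0.007,0,0,0],[0,0,0,0,0,0,0]]]'
python3 d.py 0.4463 -0.0485 0.05
python3 -m jog '[[[0,0,-0.003,0,0,0,0],[0,0,-0.003,0,0,0,0],[0,0,-0.003,0,0,0,0],[0,0,-0.003,0,0,0,0],[0,0,0,0,0,0,0]]]'
python3 d.py 0.4463 -0.0485 0.05
```

```text
time_s: 39.2
tcp_pos: [0.4446, -0.0481, 0.0486]
tcp_rot: [[0.992, -0.126, -0.003], [-0.126, -0.992, 0.001], [-0.003, -0.0, -1.0]]
force: [-0.1, 0.2, 0.1]
finger_gap: 0.0007
grip_force: 0.0
tcp [ 0.4446 -0.0481  0.0486] force [-0.1  0.2  0.1] torque [0.04 0.01 0.02] yaw -7.24 tool delta [ 0.0017  0.0002 -0.0015]
time_s: 39.7
tcp_pos: [0.4469, -0.0356, 0.05]
tcp_rot: [[0.992, -0.125, 0.001], [-0.125, -0.992, -0.0], [0.001, 0.0, -1.0]]
force: [-0.4, 1.0, 0.3]
finger_gap: 0.0005
grip_force: 0.0
tcp [ 0.4469 -0.0356  0.05  ] force [-0.4  1.   0.3] torque [ 0.06 -0.01  0.06] yaw -7.17 tool delta [0.001  0.0129 0.    ]
```

```bash
python3 -m jog '[[[0,0,-0.002,0,0,0,0],[0,0,-0.002,0,0,0,0],[0,0,-0.003,0,0,0,0],[0,0,-0.003,0,0,0,0],[0,0,0,0,0,0,0]]]'
python3 -m jog '[[[0,0,-0.003,0,0,0,0],[0,0,-0.003,0,0,0,0],[0,0,-0.003,0,0,0,0],[0,0,-0.002,0,0,0,0],[0,0,0,0,0,0,0]]]'
python3 -m jog '[[[0,0,-0.003,0,0,0,0],[0,0,-0.003,0,0,0,0],[0,0,-0.003,0,0,0,0],[0,0,-0.002,0,0,0,0],[0,0,0,0,0,0,0]]]'
python3 m.py p1; python3 sl.py p1 .026
```

```text
time_s: 40.2
tcp_pos: [0.4478, -0.0282, 0.0498]
tcp_rot: [[0.992, -0.124, -0.001], [-0.124, -0.992, -0.005], [-0.0, 0.005, -1.0]]
force: [-2.4, -7.4, 0.7]
finger_gap: 0.0005
grip_force: 3.9
time_s: 40.7
tcp_pos: [0.4492, -0.0175, 0.0498]
tcp_rot: [[0.992, -0.124, -0.0], [-0.124, -0.992, -0.005], [0.0, 0.005, -1.0]]
force: [-2.5, -8.9, 1.0]
finger_gap: 0.0007
grip_force: 4.1
time_s: 41.2
tcp_pos: [0.4508, -0.0066, 0.0498]
tcp_rot: [[0.992, -0.124, -0.0], [-0.124, -0.992, -0.005], [0.001, 0.005, -1.0]]
force: [-1.0, -8.1, -0.0]
finger_gap: 0.0008
grip_force: 4.1
41.25 [ 0.4508 -0.0066  0.0498] [[0.9922, -0.1244, 0.0], [-0.1244, -0.9922, -0.0048], [0.0006, 0.0048, -1.0]] [ 0.5296 -0.0159  0.2173] [-0.7 -8.6 -0.2]
green 198 197 105 84 pointer u 257.7857142857143 n 42
rear [0.46348483 0.00180642 0.062     ] front [0.47125328 0.06292614 0.062     ]
```

```bash
sed -i 's/25<S\[q,4\]<250 and S\[q,2\]<16 and S\[q,3\]>8 and abs(c\[q\]\[1\]-gy)<60/25<S[q,4]<900 and S[q,2]<45 and S[q,3]>8 and abs(c[q][1]-gy)<90/' sl.py
python3 sl.py p1 .026
python3 -m jog '[[[0,0,-0.003,0,0,0,0],[0,0,-0.003,0,0,0,0],[0,0,-0.003,0,0,0,0],[0,0,-0.001,0,0,0,0],[0,0,0,0,0,0,0]]]'
python3 m.py p2; python3 sl.py p2 .026
```

```text
green 198 197 105 84 pointer u 257.7857142857143 n 42
rear [0.46348483 0.00180642 0.062     ] front [0.47125328 0.06292614 0.062     ]
clip [219 154  14  29 335] [225.85671642 167.6       ]
gap clip-pointer along rail mm 23.53416946605815 block mid 22.434214169953332
time_s: 41.75
tcp_pos: [0.4521, 0.0032, 0.0498]
tcp_rot: [[0.992, -0.124, 0.0], [-0.124, -0.992, -0.005], [0.001, 0.005, -1.0]]
force: [-1.3, -9.4, -0.1]
finger_gap: 0.0003
grip_force: 4.2
41.8 [0.4522 0.0033 0.0499] [[0.9922, -0.1244, 0.0003], [-0.1244, -0.9922, -0.0049], [0.0009, 0.0048, -1.0]] [ 0.5309 -0.006   0.2173] [-1.  -7.9 -0.6]
green 198 197 104 84 pointer u 257.3695652173913 n 46
rear [0.46493365 0.01223478 0.062     ] front [0.47263274 0.07277123 0.062     ]
clip [234 154  13  29 303] [240.28052805 167.72937294]
gap clip-pointer along rail mm 13.58081456003898 block mid 12.452424170896625
```

```bash
python3 -m jog '[[[0,0,-0.002,0,0,0,0],[0,0,-0.002,0,0,0,0],[0,0,-0.002,0,0,0,0],[0,0,0,0,0,0,0],[0,0,0,0,0,0,0]]]'
python3 m.py p3; python3 sl.py p3 .026
python3 -m jog '[[[0,0,0.005,0,0,0,0],[0,0,0.01,0,0,0,0],[0,0,0,-0.03,0,0,0],[0,0,0,-0.03,0,0,0],[0,0,0,-0.03,0,0,0]]]' >/dev/null
python3 -m jog '[[[0,-0.02,-0.035,0,0,0,0],[0,-0.02,-0.03,0,0,0,0],[0,0,0,0,0,0,0],[0,0,0,0,0,0,0],[0,0,0,0,0,0,0]]]'
python3 m.py p4; python3 sl.py p4 .026;  python3 sl.py p4 .022
```

```text
time_s: 42.3
tcp_pos: [0.453, 0.0092, 0.0498]
tcp_rot: [[0.992, -0.125, 0.0], [-0.125, -0.992, -0.005], [0.001, 0.005, -1.0]]
force: [-0.3, -8.1, -0.0]
finger_gap: 0.0007
grip_force: 4.1
42.35 [0.453  0.0092 0.0498] [[0.9922, -0.1246, 0.0005], [-0.1246, -0.9922, -0.0049], [0.0011, 0.0048, -1.0]] [ 5.317e-01 -1.000e-04  2.173e-01] [-0.2 -8.3  0.3]
green 198 197 105 84 pointer u 257.1136363636364 n 44
rear [0.46568776 0.01758505 0.062     ] front [0.47346798 0.07870873 0.062     ]
clip [243 154  12  29 287] [248.8815331  168.00348432]
gap clip-pointer along rail mm 7.648247124032352 block mid 6.980818995016448
time_s: 43.35
tcp_pos: [0.4197, 0.0656, 0.1397]
tcp_rot: [[0.992, -0.126, 0.0], [-0.126, -0.992, -0.0], [0.0, 0.0, -1.0]]
force: [-0.6, -0.7, -0.7]
finger_gap: 0.0002
grip_force: 0.0
43.4 [0.4197 0.0654 0.1396] [[0.992, -0.1266, 0.0002], [-0.1266, -0.992, -0.0002], [0.0002, 0.0001, -1.0]] [0.4984 0.0554 0.3071] [ 0.  -0.5  0.6]
green 297 131 70 65 pointer u 330.41379310344826 n 29
rear [0.45683543 0.01995146 0.062     ] front [0.46440422 0.07973241 0.062     ]
clip [321 101   5  20  92] [322.86956522 110.10869565]
gap clip-pointer along rail mm 6.748612325225034 block mid 7.687267811180068
green 297 131 70 65 pointer u 330.41379310344826 n 29
rear [0.45683543 0.01995146 0.062     ] front [0.46440422 0.07973241 0.062     ]
clip [321 101   5  20  92] [322.86956522 110.10869565]
gap clip-pointer along rail mm 6.711656561053988 block mid 7.650312047009023
```

Gap from overhead is about 7 mm. I return to the face by the same path and push 6 mm further.

```bash
python3 -m jog '[[[0,0.02,0.035,0,0,0,0],[0,0.02,0.03,0,0,0,0],[0,0,0,0,0,0,0],[0,0,0,0.03,0,0,0],[0,0,0,0.03,0,0,0]]]' >/dev/null
python3 -m jog '[[[0,0,0,0.02,0,0,0],[0,0,0,0.01,0,0,0],[0,0,0,0,0,0,0],[0,0,-0.006,0,0,0,0],[0,0,-0.005,0,0,0,0]]]'
python3 -m jog '[[[0,0,-0.003,0,0,0,0],[0,0,-0.002,0,0,0,0],[0,0,-0.002,0,0,0,0],[0,0,0,0,0,0,0],[0,0,0,0,0,0,0]]]'
python3 -m jog '[[[0,0,-0.001,0,0,0,0],[0,0,-0.001,0,0,0,0],[0,0,-0.001,0,0,0,0],[0,0,0,0,0,0,0],[0,0,0,0,0,0,0]]]'
python3 m.py p5; python3 sl.py p5 .026
```

```text
time_s: 44.4
tcp_pos: [0.4535, 0.0079, 0.0509]
tcp_rot: [[0.992, -0.126, 0.003], [-0.126, -0.992, -0.0], [0.003, -0.0, -1.0]]
force: [0.5, 0.5, -0.6]
finger_gap: 0.0003
grip_force: 0.0
time_s: 44.9
tcp_pos: [0.4541, 0.0125, 0.051]
tcp_rot: [[0.992, -0.124, 0.002], [-0.124, -0.992, -0.005], [0.003, 0.005, -1.0]]
force: [-2.1, -6.2, 1.0]
finger_gap: 0.0007
grip_force: 3.9
time_s: 45.4
tcp_pos: [0.4545, 0.0153, 0.051]
tcp_rot: [[0.992, -0.124, 0.002], [-0.124, -0.992, -0.005], [0.003, 0.005, -1.0]]
force: [-1.1, -8.2, 1.0]
finger_gap: 0.0004
grip_force: 4.3
45.45 [0.4545 0.0153 0.051 ] [[0.9923, -0.1238, 0.0023], [-0.1238, -0.9923, -0.0053], [0.0029, 0.005, -1.0]] [0.533  0.0061 0.2186] [-0.7 -8.   0.5]
green 199 198 104 83 pointer u 257.9347826086956 n 46
rear [0.46636964 0.02388364 0.062     ] front [0.47410071 0.08491845 0.062     ]
clip [253 155  11  29 254] [258.35826772 168.41732283]
gap clip-pointer along rail mm 1.7639440289751411 block mid 0.8437645426573903
```

```bash
python3 -m jog '[[[0,0,0.005,0,0,0,0],[0,0,0.01,0,0,0,0],[0,0,0,-0.03,0,0,0],[0,0,0,-0.03,0,0,0],[0,0,0,-0.03,0,0,0]]]' >/dev/null
python3 -m jog '[[[0,-0.02,-0.03,0,0,0,0],[0,-0.02,-0.03,0,0,0,0],[0,0,0,0,0,0,0],[0,0,0,0,0,0,0],[0,0,0,0,0,0,0]]]'
python3 m.py p6; python3 sl.py p6 .026
python3 -m jog '[[[0,0.03,0.025,-0.03,0,0,0],[0,0.03,0.025,-0.03,0,0,0],[0,0.03,0,-0.03,0,0,0],[0,0.01,0,-0.03,0,0,0],[0,0,0,0,0,0,0]]]'
python3 -m jog '[[[0,0,0,0,0,0,0],[0,0,0,0,0,0,0],[0,0,0,0,0,0,0],[0,0,0,0,0,0,0],[0,0,0,0,0,0,0]]]'
python3 m.py p7
python3 - <<'E'
from h import *
a=L('p6')['img'][85:205,260:420,::-1]; b=L('p7')['img'][0:260,60:560,::-1]
t=snap('top'); pickle.dump(t,open('top1.pkl','wb')); c=t['img'][130:290,140:400,::-1]
C=np.zeros((600,800,3),np.uint8); A=cv2.resize(a,None,fx=2.4,fy=2.4,interpolation=cv2.INTER_CUBIC); B=cv2.resize(b,None,fx=1.15,fy=1.15)
C[:A.shape[0],:A.shape[1]]=A; T=cv2.resize(c,None,fx=1.5,fy=1.5); C[:T.shape[0],400:400+T.shape[1]]=T; C[295:295+B.shape[0],:B.shape[1]]=B
cv2.imwrite('pics/fin.png',C)
E
```

```text
time_s: 46.45
tcp_pos: [0.4199, 0.0667, 0.1398]
tcp_rot: [[0.992, -0.126, 0.001], [-0.126, -0.992, -0.0], [0.001, 0.0, -1.0]]
force: [0.4, -0.2, -0.5]
finger_gap: 0.0005
grip_force: 0.0
46.5 [0.4199 0.0665 0.1398] [[0.992, -0.1264, 0.0005], [-0.1264, -0.992, -0.0002], [0.0005, 0.0002, -1.0]] [0.4986 0.0565 0.3073] [ 0.2  0.3 -0.1]
green 291 131 70 65 pointer u 324.36 n 25
rear [0.45772126 0.02613822 0.062     ] front [0.46528455 0.08596527 0.062     ]
clip [322 101   5  20  95] [324.01052632 110.38947368]
gap clip-pointer along rail mm 0.19850148269954015 block mid 1.4528393808751483
time_s: 47.0
tcp_pos: [0.517, 0.0029, 0.2644]
tcp_rot: [[0.992, -0.128, 0.01], [-0.128, -0.992, -0.002], [0.01, 0.0, -1.0]]
force: [0.0, 0.3, 0.1]
finger_gap: 0.0005
grip_force: 0.0
time_s: 47.5
tcp_pos: [0.5116, 0.0053, 0.2589]
tcp_rot: [[0.992, -0.125, -0.001], [-0.125, -0.992, 0.0], [-0.001, -0.0, -1.0]]
force: [-1.4, -0.2, 0.3]
finger_gap: 0.0006
grip_force: 0.0
47.55 [0.5118 0.0053 0.2591] [[0.9921, -0.1252, -0.001], [-0.1252, -0.9921, 0.0002], [-0.001, -0.0, -1.0]] [ 0.5907 -0.0049  0.4262] [-0.6 -0.3 -0.4]
```

View pics/fin.png

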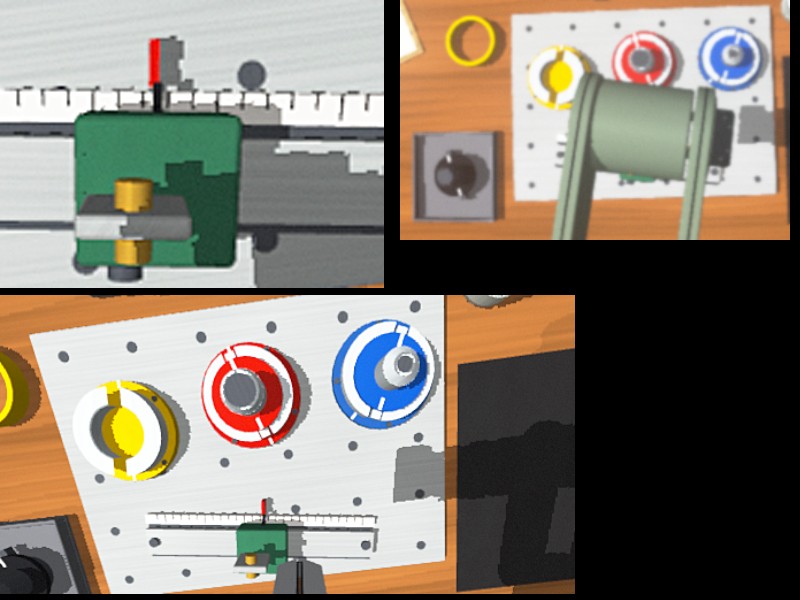

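Final picture: the pointer stands under the clip (156,90), within about 1 mm. Red (240,390) and blue (390,370) sit with their flanges on the mouths and keys in the slots. The black locator stands in the tray (455,175 in the top view), and the arm is clear of everything.

```bash
python3 -c "
from station import r
print(r.job_done())"
```

```text
the job is handed in; nothing more can be done
None
```

The job is handed in, with no verdict returned: the red and blue locators look home in their own stations, no yellow locator was on the bench, the black one stands in the tray, and the slide's pointer measures about 1 mm from the clip.

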